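# Strip the carving handpieces and shut the gouge tray

## Task

Carving is over for today. First switch the dock off by pushing its supply lever over, away from you; then pull back the sprung collar of each handpiece that still holds a gouge, draw the gouge out, and lay every short gouge insert, those lying on the bench too, flat on the floor of the open tray, side by side and lengthwise (front to back). When all are in, press the tray in until its push-push latch catches, let go and make sure it stays shut; leave the long hand gouges and everything else on the bench where it is.

Things in the scene. Friction and masses are not known exactly. Their poses are not given: they have to be found in the camera images.
- gouge_a: short gouge insert, red band, 118 mm, about 110 g. Origin in the middle of its square brass ferrule (16 x 16 mm, x -12 to +12 mm), to be gripped; x towards the edge. Blade x +12 to +58, 14-20 mm wide, 6 thick; shank 12 x 12 mm, x -12 to -60. Flat on a surface, the origin is 8 mm above it. Starts locked in one of the three chucks, edge towards the robot, or absent
- gouge_b: gouge insert like gouge_a, blue band, starts locked in one of the chucks, or absent
- gouge_c: gouge insert like gouge_a, yellow band, starts locked in one of the chucks, or absent
- gouge_d: gouge insert like gouge_a, green band, starts lying on the bench between dock and tray, or absent
- gouge_e: gouge insert like gouge_a, white band, starts lying on the bench between dock and tray, or absent
- collar1_mid (a point): middle of the left (+y) chuck's blue sprung collar (30 mm thick, 24 long), on the chuck's level axis 65 mm up; x points back into the handpiece (away from the robot), y left, z up. At rest the nose opening is 14 mm in front (-x) and a locked gouge's origin 32 mm in front. Chucks are 85 mm apart. Behind the collar: nose tube 21 mm thick for 36 mm, then the 45 mm thick body
- collar1 (a joint): how far the left collar is pulled back along +x, 0 (rest) to 0.010 m; its spring (5 N at rest, 9 N fully back) returns it. Past about 0.007 m the lock opens and an ejector pushes the gouge 12 mm forward (origin 44 mm in front of the collar's rest point). There it stays, free of the lock, 30 mm of shank still inside, also when the collar is let go; draw it straight out to -x
- collar2_mid (a point): the same point of the middle chuck's collar
- collar2 (a joint): the same for the middle collar
- collar3_mid (a point): the same point of the right chuck's collar
- collar3 (a joint): the same for the right collar
- supply (a joint): dock supply lever: 0 = leaning towards the robot (on), 1.0 rad = pushed over away from the robot (off); stays where left, moves with under 2 N. Level pivot axis, 50 mm arm
- supply_tip (a point): centre of the lever's red round knob (26 mm), about 100 mm up; the lever is on a low box at the right (-y) end of the dock and swings along the collars' x
- tray (a joint): how far the gouge tray is out of its cabinet (m): 0 = home and latched, 0.17 = fully out; slides easily, and a spring (3 to 6 N) pushes it out over the last 34 mm. Push-push latch: press to -0.005 or beyond (stop at -0.0075) and let go, and it rests at 0 within 1 mm; short of that it springs out 34 mm or more. Pressing a latched tray again frees it
- tray_floor (a point): centre of the tray's blue floor (inside 194 mm along x, 238 mm along y, walls 26 mm high), moves with the tray; x points into the cabinet, y left, z up. The front panel's inner face is at x = -0.100 m. Where x > joint value - 0.100 the floor is under the cabinet's top (85 mm high)
- tray_front (a point): middle of the outer face of the tray's plain wooden front panel (286 mm wide, 12 thick, from 8 to 64 mm above the bench, no handle), axes as tray_floor
- slip_stone: red-brown sharpening stone 120 x 50 x 22 mm lying in front of the dock, leave alone
- long_gouge1: long hand gouge with a wooden handle (about 0.3 m) to the right of the cabinet, leave alone; origin where handle and steel meet
- long_gouge2: long hand gouge with a wooden handle, left of the dock, leave alone
- mallet: round carver's mallet, 222 mm tall, standing left of the dock, leave alone
- wax_tin: green tin, 76 mm across and 45 mm high, on the cabinet's top, leave alone
Mind the look-alikes: they are no part of the job. What is shaped like the gouge_c but orange or turquoise is not meant.

How it is judged:
By the outcome, as a careful person would: the job done as asked, in the order asked, and still so for the second after the job is handed in, with the robot touching nothing.
Of gouge_a, gouge_b, gouge_c only 2 to 3 are there at a start; the rules pass over those that are not, and their reading is None.
Of gouge_d, gouge_e only 1 to 2 are there at a start; the rules pass over those that are not, and their reading is None.
At some moment in a run one of gouge_d, gouge_e may be knocked a few centimetres aside while the robot is not near it.
Once in a run the grip may slacken for a moment while it holds something.
It also fails if it takes over 210 s, if anything falls off the work surface, if the arm or the gripper's body presses on something with over 40 N, if the wrist force passes 120 N, or if a joint passes its speed limit or range.

## Robot

A 6-joint arm with a two-finger parallel gripper is mounted at the origin on the work surface. World frame = base frame: x ahead of the robot, y to its left, z up, the work surface at z = 0. Lengths are in mm, angles in rad, forces in N, time in s.
With the tool pointing down it reaches from about 275 to 775 mm from the base axis. Payload 14.6 kg.
Tool frame: the origin (TCP) lies midway between the tips of the shut fingers; the grasp point (between the pads) lies 19 mm behind it; z points along the fingers, y is the direction in which the jaws open and shut (so a half turn about z gives the same grasp; the last joint's range is limited). The gripper opens to 85 mm and grips with 20 to 120 N. Pads are 22 mm wide; open, the fingers measure 114 mm over their backs; the gripper's body (76 mm by 85 mm) begins 54 mm behind the grasp point. The pads swing forward as they close: fully open they stand 13 mm farther back than shut.
Start: joints at [1.034, 0.263, -0.048, 1.259, 0, 1.415], TCP at [195.615, 487.199, 231.278] pointing down, gripper open.
Joint ranges: [-2.65, 2.65], [-0.89, 1.7], [-1.18, 1.37], [-2.13, 2.11], [-1.35, 1.29], [-3.14, 3.14]. Speed limits (rad/s): [1.89, 1.89, 2.57, 2.79, 3.14, 3.14].

## Interface

Orientations are given as a unit quaternion [w, x, y, z].
In Python, from rig import manip, imaging gives the robot as it stands. The module is installed in compiled form; this text tells all that it offers.
- The arm moves only by the tool drive_tool, never from a script. Its argument "increments" is a list of rows, each an object with "angular": the turn, a rotation vector about the tool's x, y, z in rad, a list of three; "dp": the shift along the tool's x, y, z in m, a list of three; "hand": the closure, from 0 (fully open) to 1 (shut). A call has 1 to 5 rows; each row shifts and turns the commanded pose from where the row before left it, along the tool's axes as they then stand; what a row does not reach is not made up. A row lasts 1/12 s, in which the tool goes at most 41.7 mm and 7.16 degrees, less where a joint would pass 70% of its speed; a pose out of reach is approached as far as the arm can. A call with a gripper value outside its range is refused whole. The fingers move at their own pace and stop on an object; the grip force is fixed at half the most. Time passes only in rows, so rows that do not move let the fingers close. It gives the time, the measured TCP pose, the force and the opening at its end, in the units of the state.
- manip.state(): the state, without advancing time (a new reading comes with each control period).
- imaging.camera(name): name is "scene" or "top" or "wrist"; returns a dict with "image" (420x560x3 uint8, red, green, blue), "fov_y" (degrees; the focal length in pixels is half the picture's height over the tangent of half this angle, whatever the lens; pixels are square), "cx", "cy" (the principal point, pixels), "rvec" (rotation vector, rad) and "tvec" (3), from world to camera coordinates, as OpenCV has them. Camera axes: x right, y down, z forward; pixel columns grow to the right and rows downward; lengths in mm; the calibration is good to about 2 mm. A picture is of the moment at which its call begins. There is no depth.
- manip.job_done(): hands the job in, once; it reports no verdict.
The state is a dict: "t": time; "qpos": joint angles; "joint_vel": joint speeds; "joint_torque": joint torques, N m; "eef_pos": TCP position; "eef_rot": TCP orientation; "force": force on the tool from outside, world axes, zero at the start; "wrist_torque": the same for the moment, N m; "opening": finger opening in mm.
Only numpy, scipy, OpenCV 4.12 (cv2) and the standard library are available. Lean on these libraries where they do the work, as an engineer would, in place of code of your own. Each camera call takes 0.05 s, during which the arm holds its last target.

## Working session

There is one attempt and no reset: what is moved stays moved. The work goes in short steps, Python scripts to look and compute and a tool call to move; the robot and the scene stay as the last step left them, time stands still between calls to the robot, and variables do not carry over. Pictures are saved under pics/ and viewed, and the job is handed in when it is done.

Besides the shell and the picture viewer there is one more tool, called as a command line: name --argument value ..., lists and objects as JSON in quotes. drive_tool: Moves the arm, as the interface text tells. Its arguments: {"type":"object","properties":{"increments":{"type":"array"}},"required":["increments"]}

```bash
mkdir -p pics; ls
cat > h.py <<'E'
import numpy as np, cv2
from scipy.spatial.transform import Rotation as R
from rig import manip, imaging
def cam(n):
    c=imaging.camera(n); im=c['image']; 
    f=im.shape[0]/2/np.tan(np.radians(c['fov_y'])/2)
    c['K']=np.array([[f,0,c['cx']],[0,f,c['cy']],[0,0,1.]]); c['Rm']=cv2.Rodrigues(np.array(c['rvec'],float))[0]; c['t']=np.array(c['tvec'],float).ravel()
    return c
def save(c,name,crop=None,s=1):
    im=c['image'][:,:,::-1]
    if crop: x0,y0,x1,y1=crop; im=im[y0:y1,x0:x1]
    if s!=1: im=cv2.resize(im,None,fx=s,fy=s,interpolation=cv2.INTER_CUBIC)
    cv2.imwrite('pics/'+name+'.png',im)
def proj(c,P):
    P=np.atleast_2d(P).astype(float); q=(P@c['Rm'].T+c['t']); q=q@c['K'].T; return q[:,:2]/q[:,2:]
def ray(c,u,v):
    d=c['Rm'].T@np.linalg.inv(c['K'])@np.array([u,v,1.]); o=-c['Rm'].T@c['t']; return o,d
def atz(c,u,v,z):
    o,d=ray(c,u,v); return o+d*(z-o[2])/d[2]
def tri(*obs):
    A=np.zeros((3,3));b=np.zeros(3)
    for c,u,v in obs:
        o,d=ray(c,u,v); d/=np.linalg.norm(d); M=np.eye(3)-np.outer(d,d); A+=M;b+=M@o
    return np.linalg.solve(A,b)
E
python3 - <<'E'
from h import *
print(manip.state())
for n in ['scene','top','wrist']:
    c=cam(n); save(c,n+'0',s=1.4); print(n,c['fov_y'],c['cx'],c['cy'],-c['Rm'].T@c['t'],c['Rm'].round(3).tolist())
E
```

```text
pics
{'t': 0.0, 'qpos': array([ 1.03368834e+00,  2.63539622e-01, -4.89062411e-02,  1.25943302e+00,
       -2.91630956e-05,  1.41549150e+00]), 'joint_vel': array([ 7.99830213e-04, -2.18477421e-03,  7.63776175e-05,  5.17812746e-04,
        7.70366096e-04, -6.36286083e-04]), 'joint_torque': array([-8.04479214e-05, -6.37611151e+01,  3.84564149e+01,  1.37674689e-02,
       -1.62575006e-04,  3.11137228e-05]), 'eef_pos': array([195.48508664, 486.95253379, 230.8277204 ]), 'eef_rot': array([-1.69956996e-04,  1.89744140e-01,  9.81833422e-01, -5.14111755e-04]), 'force': array([-0.07344976,  0.47701106, -0.12391809]), 'wrist_torque': array([-0.03544849, -0.05781724,  0.01714256]), 'opening': 85.42943039135707}
scene 55.78097591537837 281.1714181121577 211.03404069085755 [ 965.89608598  526.60059748 1177.97786734] [[-0.805, 0.592, 0.015], [0.49, 0.68, -0.545], [-0.333, -0.431, -0.838]]
top 56.657623544212775 283.69756868188324 211.37266987205237 [ 262.6377208   -22.29920214 1182.1958858 ] [[0.043, -0.999, 0.002], [-0.973, -0.042, -0.226], [0.226, 0.007, -0.974]]
wrist 58.852592412798046 276.91220933652653 204.3471902688498 [132.81685045 511.88519533 372.74915708] [[0.373, 0.928, -0.002], [0.894, -0.359, 0.269], [0.249, -0.102, -0.963]]
```

View pics/scene0.png

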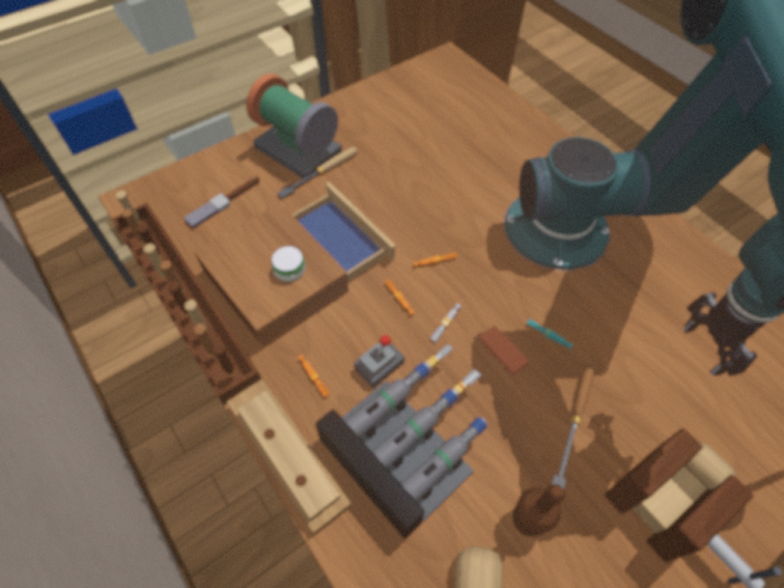

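View pics/top0.png

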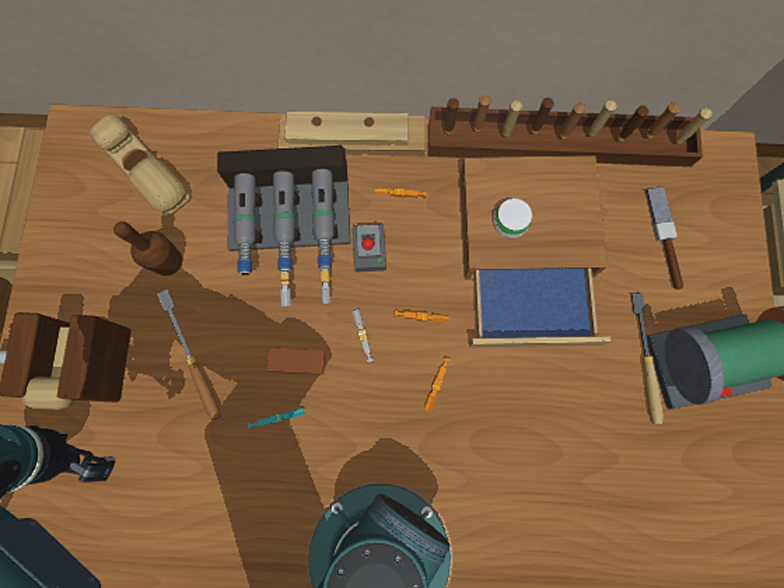

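View pics/wrist0.png

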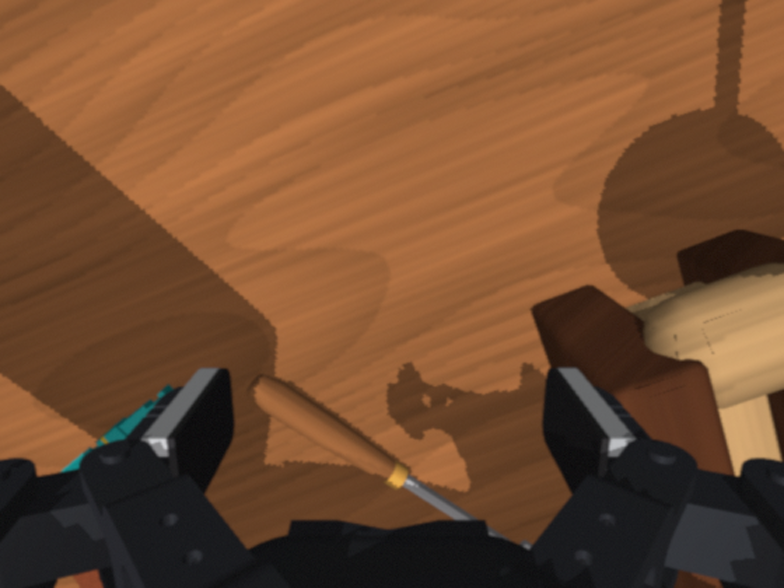

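Run:
```python
from h import *
c=cam('top'); save(c,'t1',(150,100,290,205),5.5); save(c,'t2',(240,190,440,310),4); save(c,'t1b',(325,100,445,250),4)
c=cam('scene'); save(c,'s1',(220,230,360,340),5.5);
```

```text
(no output)
```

View pics/t1.png

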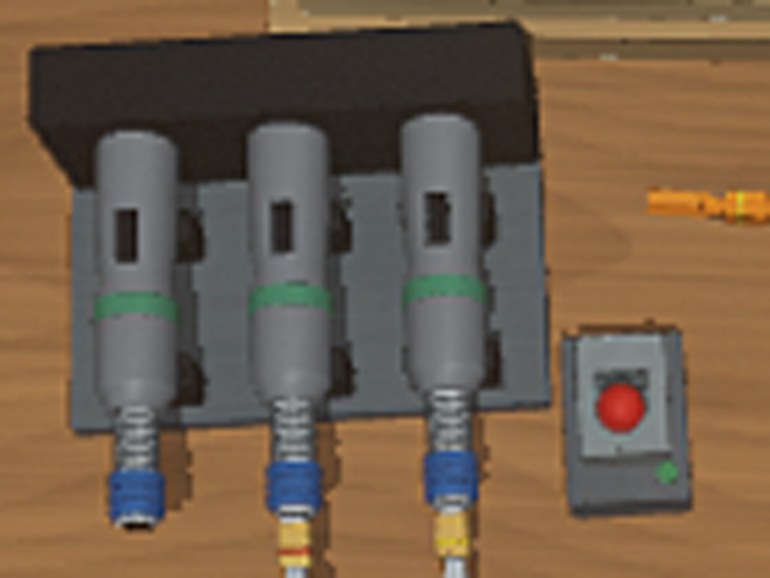

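View pics/t2.png

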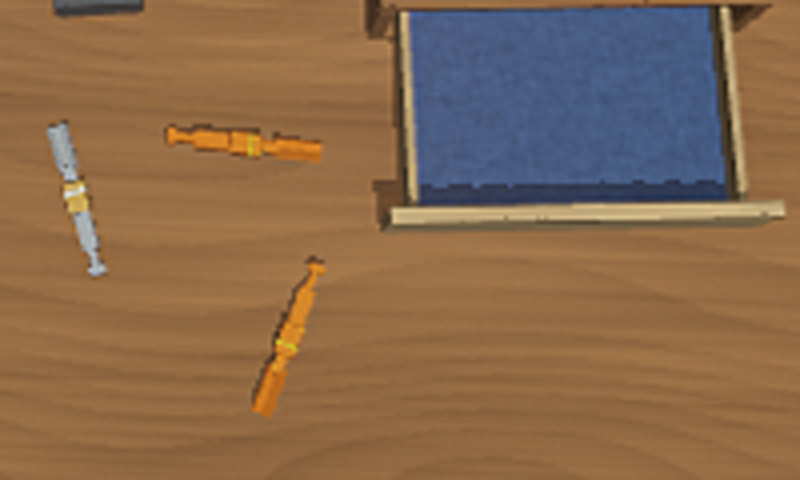

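View pics/s1.png

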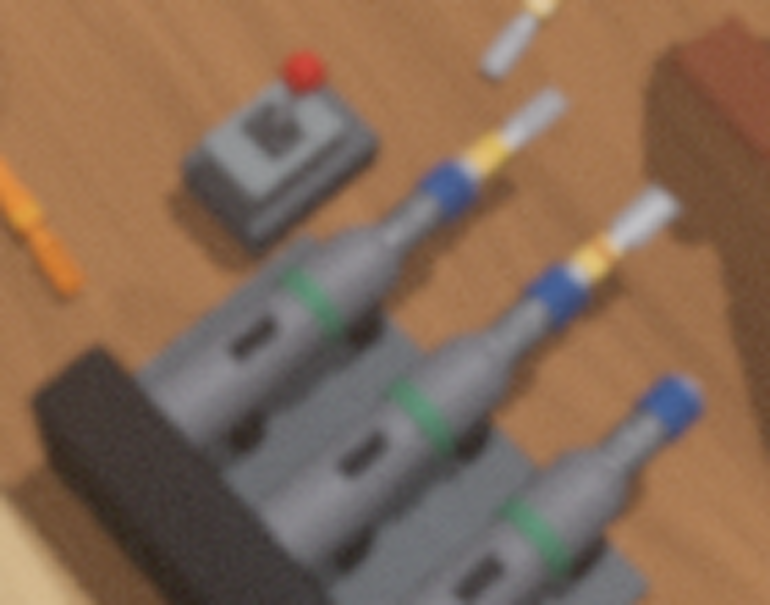

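View pics/t1b.png

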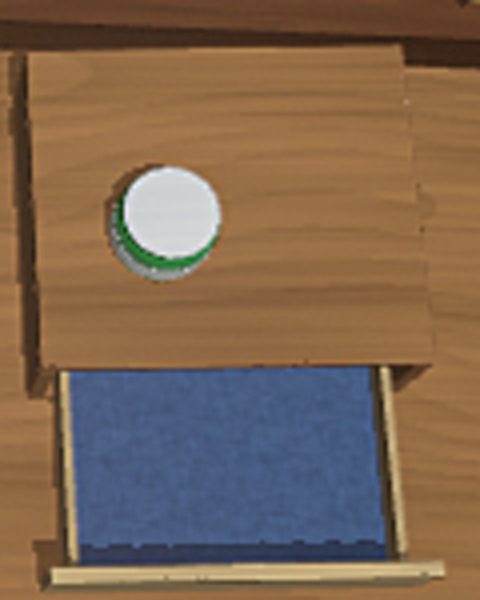

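Run:
```python
from h import *
T=cam('top');S=cam('scene')
def f(off,s,p): return off[0]+(p[0]+.5)/s-.5, off[1]+(p[1]+.5)/s-.5
t1=lambda *p:f((150,100),5.5,p); t2=lambda *p:f((240,190),4,p); s1=lambda *p:f((220,230),5.5,p)
for n,a,b in [('c1',(137,495),(672,408)),('c2',(294,487),(560,296)),('c3',(451,477),(449,189)),('knob',(621,407),(303,72)),('fa',(295,541),(597,255)),('fc',(452,533),(487,153))]:
    print(n,tri((T,*t1(*a)),(S,*s1(*b))).round(1), atz(T,*t1(*a),65).round(1),atz(S,*s1(*b),65).round(1))
for n,p,z in [('e',(76,196),14),('eblade',(58,126),10),('eshank',(97,271),10),('panL',(392,226),64),('panR',(783,213),64),('cabL',(370,5),85),('floorL',(410,195),10),('floorR',(726,200),10)]:
    print(n,atz(T,*t2(*p),z).round(1))
for b,z in [((150,63),64),]: pass
```

```text
c1 [573.  315.2  66. ] [574.4 314.1  65. ] [571.5 316.4  65. ]
c2 [580.9 231.1  65.8] [582.6 229.5  65. ] [579.3 232.7  65. ]
c3 [590.4 145.9  66.5] [591.9 144.8  65. ] [588.9 146.7  65. ]
knob [623.4  53.1 100.1] [635.8  54.8  65. ] [611.7  38.5  65. ]
fa [550.2 226.3  70. ] [552.4 226.2  65. ] [547.4 226.1  65. ]
fc [559.3 142.1  67.9] [560.5 142.   65. ] [557.8 141.7  65. ]
e [445.7  58.7  14. ]
eblade [500.   75.8  10. ]
eshank [390.2  39.9  10. ]
panL [ 425.8 -174.    64. ]
panR [ 447.5 -456.7   64. ]
cabL [ 584.9 -153.2   85. ]
floorL [ 458.  -194.7   10. ]
floorR [ 464.5 -434.8   10. ]
```

```bash
cat >> h.py <<'E'
def pose():
    s=manip.state(); w,x,y,z=s['eef_rot']; return np.array(s['eef_pos']),R.from_quat([x,y,z,w]),s
def plan(p,yawdeg,step=38,cur=None):
    """print turn (tool rotvec) and per-row dp for world target; tool down with tool-y at yawdeg"""
    p0,R0,s=pose()
    if cur is not None: p0=np.array(cur,float)
    a=np.radians(yawdeg); y=np.array([np.cos(a),np.sin(a),0]); z=np.array([0,0,-1.]); x=np.cross(y,z)
    Rt=R.from_matrix(np.c_[x,y,z]); rv=(R0.inv()*Rt).as_rotvec(); n=int(np.ceil(np.degrees(np.linalg.norm(rv))/7))
    d=Rt.inv().apply(np.array(p,float)-p0); m=max(1,int(np.ceil(np.linalg.norm(d)/step)))
    print('turn',n,'x',(rv/max(n,1)).round(4),' move',m,'x',(d/m/1000).round(4),'total',(d/1000).round(4),'| t',round(s['t'],2),'p',p0.round(1),'F',np.round(s['force'],1),'open',round(s['opening'],1))
E
python3 - <<'E'
from h import *
plan((578.6,48.5,230),95.9)
E
```

```text
turn 4 x [-1.000e-04 -0.000e+00 -1.212e-01]  move 16 x [-0.021  -0.0297  0.0001] total [-0.3359 -0.4757  0.0012] | t 0.35 p [195.6 487.1 231.2] F [-0.7  0.1  0.5] open 85.4
```

drive_tool --increments '[{"angular":[0,0,-0.121],"dp":[0,0,0],"hand":1},{"angular":[0,0,-0.121],"dp":[0,0,0],"hand":1},{"angular":[0,0,-0.121],"dp":[0,0,0],"hand":1},{"angular":[0,0,-0.121],"dp":[0,0,0],"hand":1},{"angular":[0,0,0],"dp":[-0.021,-0.03,0],"hand":1}]'

```text
t: 0.77
eef_pos: [217.7, 461.8, 230.9]
eef_rot: [-0.0, -0.057, 0.998, 0.001]
force: [0.8, 1.2, 0.4]
opening: 25.3
```

drive_tool --increments '[{"angular":[0,0,0],"dp":[-0.021,-0.03,0],"hand":1},{"angular":[0,0,0],"dp":[-0.021,-0.03,0],"hand":1},{"angular":[0,0,0],"dp":[-0.021,-0.03,0],"hand":1},{"angular":[0,0,0],"dp":[-0.021,-0.03,0],"hand":1},{"angular":[0,0,0],"dp":[-0.021,-0.03,0],"hand":1}]'

```text
t: 1.18
eef_pos: [340.1, 319.5, 231.4]
eef_rot: [0.0, -0.051, 0.999, 0.0]
force: [0.4, 0.3, 0.2]
opening: -0.2
```

drive_tool --increments '[{"angular":[0,0,0],"dp":[-0.021,-0.03,0],"hand":1},{"angular":[0,0,0],"dp":[-0.021,-0.03,0],"hand":1},{"angular":[0,0,0],"dp":[-0.021,-0.03,0],"hand":1},{"angular":[0,0,0],"dp":[-0.021,-0.03,0],"hand":1},{"angular":[0,0,0],"dp":[-0.021,-0.03,0],"hand":1}]'

```text
t: 1.6
eef_pos: [460.0, 180.8, 231.4]
eef_rot: [0.0, -0.051, 0.999, 0.0]
force: [0.3, 1.4, 0.8]
opening: 0.2
```

Run:
```python
from h import *
plan((578.6,48.5,91),95.9)
```

```text
turn 1 x [ 0.      0.0003 -0.0009]  move 6 x [-0.0174 -0.024   0.0234] total [-0.1044 -0.1438  0.1404] | t 1.6 p [460.  180.8 231.4] F [0.3 1.4 0.8] open 0.2
```

drive_tool --increments '[{"angular":[0,0,0],"dp":[-0.021,-0.029,0.01],"hand":1},{"angular":[0,0,0],"dp":[-0.021,-0.029,0.01],"hand":1},{"angular":[0,0,0],"dp":[-0.021,-0.029,0.01],"hand":1},{"angular":[0,0,0],"dp":[-0.021,-0.029,0.01],"hand":1},{"angular":[0,0,0],"dp":[-0.021,-0.028,0.01],"hand":1}]'

```text
t: 2.02
eef_pos: [579.2, 48.2, 180.8]
eef_rot: [0.0, -0.051, 0.999, -0.0]
force: [0.9, 0.8, 0.4]
opening: 0.2
```

drive_tool --increments '[{"angular":[0,0,0],"dp":[0,0,0.03],"hand":1},{"angular":[0,0,0],"dp":[0,0,0.03],"hand":1},{"angular":[0,0,0],"dp":[0,0,0.03],"hand":1},{"angular":[0,0,0],"dp":[0,0,0],"hand":1}]'

```text
t: 2.35
eef_pos: [575.5, 49.8, 86.4]
eef_rot: [-0.004, -0.051, 0.999, 0.0]
force: [-1.5, -0.3, 0.2]
opening: -0.2
```

Run:
```python
from h import *
plan((578.6,48.5,91),95.9)
c=cam('scene'); save(c,'s2',(180,180,400,345),3.5)
```

```text
turn 1 x [ 0.0012 -0.0074 -0.0013]  move 1 x [-0.003  -0.0016 -0.0046] total [-0.003  -0.0016 -0.0046] | t 2.35 p [575.5  49.8  86.4] F [-1.5 -0.3  0.2] open -0.2
```

View pics/s2.png

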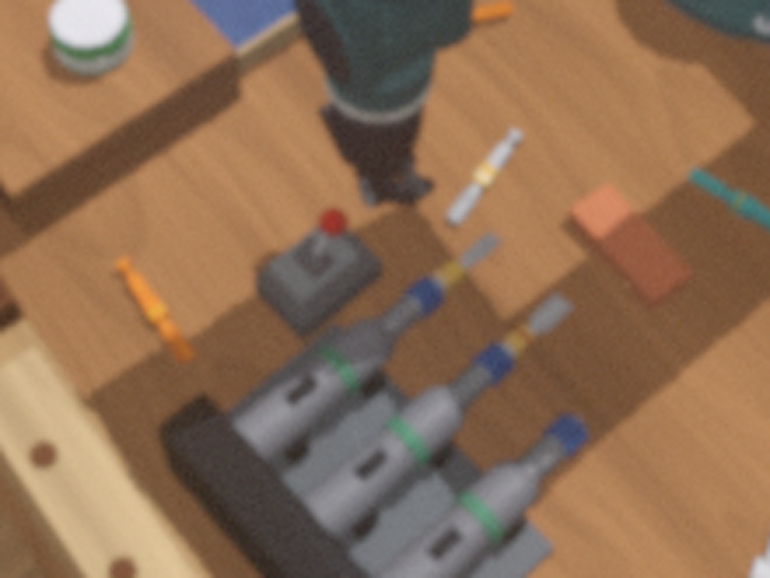

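drive_tool --increments '[{"angular":[0,0,0],"dp":[-0.01,0,-0.003],"hand":1},{"angular":[0,0,0],"dp":[-0.015,0,0],"hand":1},{"angular":[0,0,0],"dp":[-0.015,0,0],"hand":1},{"angular":[0,0,0],"dp":[-0.01,0,0],"hand":1},{"angular":[0,0,0],"dp":[0,0,0],"hand":1}]'

```text
t: 2.82
eef_pos: [630.3, 55.3, 96.4]
eef_rot: [0.002, -0.051, 0.999, -0.0]
force: [-0.3, 0.5, -0.6]
opening: -0.1
```

Run:
```python
from h import *
plan((647,55.6,91),95.9)
c=cam('scene'); save(c,'s3',(200,200,350,310),5)
```

```text
turn 1 x [-0.0005  0.0032 -0.0004]  move 1 x [-0.0167 -0.0014  0.0054] total [-0.0167 -0.0014  0.0054] | t 2.82 p [630.3  55.3  96.4] F [-0.3  0.5 -0.6] open -0.1
```

View pics/s3.png

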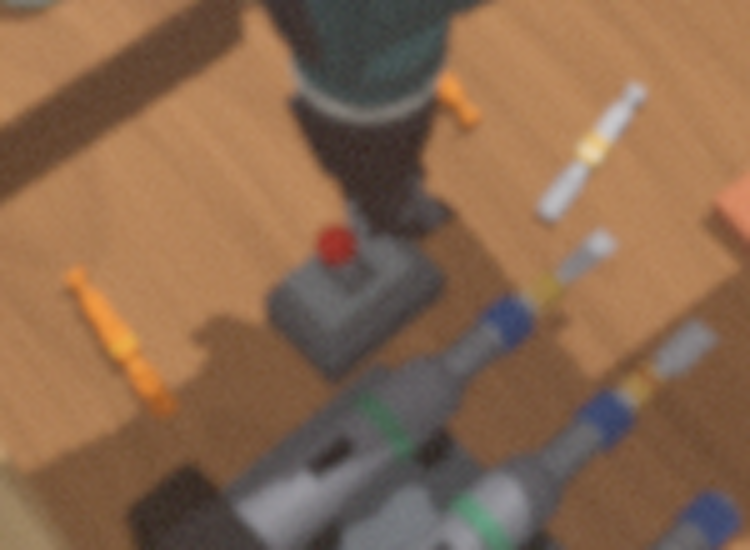

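Knob (337,245 in the crop) is being pushed. Continue.

drive_tool --increments '[{"angular":[0,0,0],"dp":[-0.01,0,0.003],"hand":1},{"angular":[0,0,0],"dp":[-0.01,0,0.003],"hand":1},{"angular":[0,0,0],"dp":[0,0,0],"hand":1}]'

```text
t: 3.12
eef_pos: [646.3, 57.1, 87.9]
eef_rot: [-0.002, -0.051, 0.999, -0.0]
force: [-6.2, -0.2, 0.6]
opening: 0.2
```

Run:
```python
from h import *
plan((647,55.6,91),95.9)
S=cam('scene'); save(S,'s4',(200,200,350,310),5);
T=cam('top'); save(T,'t4',(220,120,340,230),5);
```

```text
turn 1 x [ 0.0001 -0.0046 -0.0007]  move 1 x [-0.0006 -0.0016 -0.0031] total [-0.0006 -0.0016 -0.0031] | t 3.12 p [646.3  57.1  87.9] F [-6.2 -0.2  0.6] open 0.2
```

View pics/s4.png

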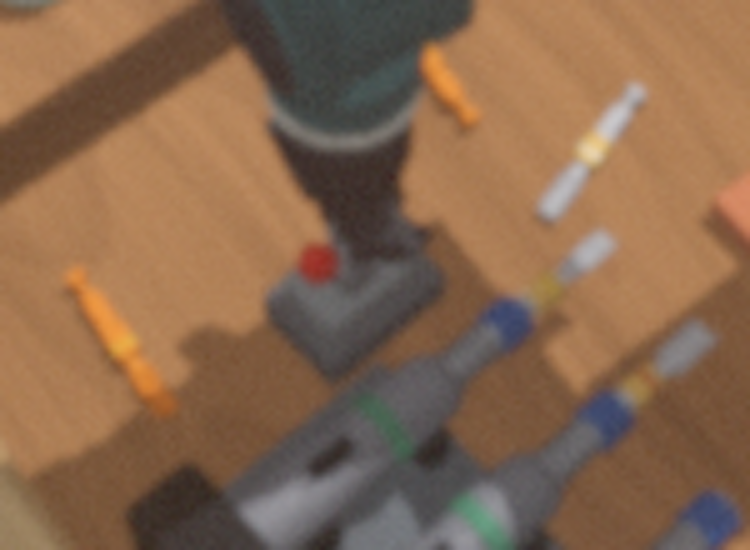

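View pics/t4.png

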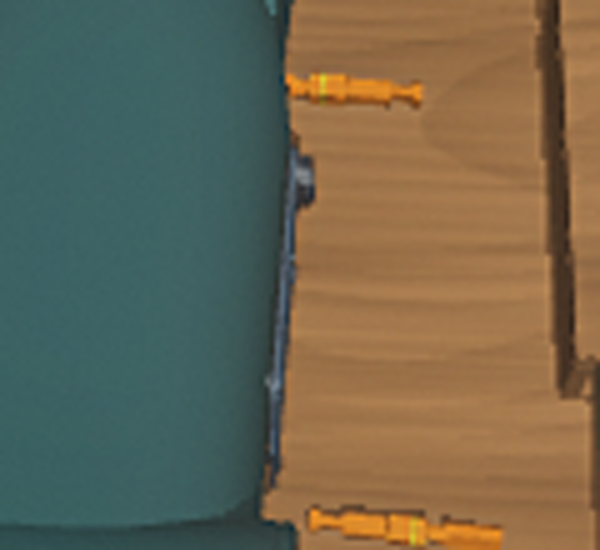

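drive_tool --increments '[{"angular":[0,0,0],"dp":[-0.004,0,0],"hand":1},{"angular":[0,0,0],"dp":[-0.004,0,0],"hand":1},{"angular":[0,0,0],"dp":[0,0,0],"hand":1}]'

```text
t: 3.47
eef_pos: [647.3, 57.3, 87.6]
eef_rot: [-0.008, -0.051, 0.999, -0.001]
force: [-49.5, -7.6, 23.3]
opening: -0.1
```

Run:
```python
from h import *
S=cam('scene'); save(S,'s5',(200,200,350,310),5);
print(atz(S,200+318.5/5-.5,200+263.5/5-.5,98))
```

```text
[669.69234721  59.11859802  98.        ]
```

View pics/s5.png

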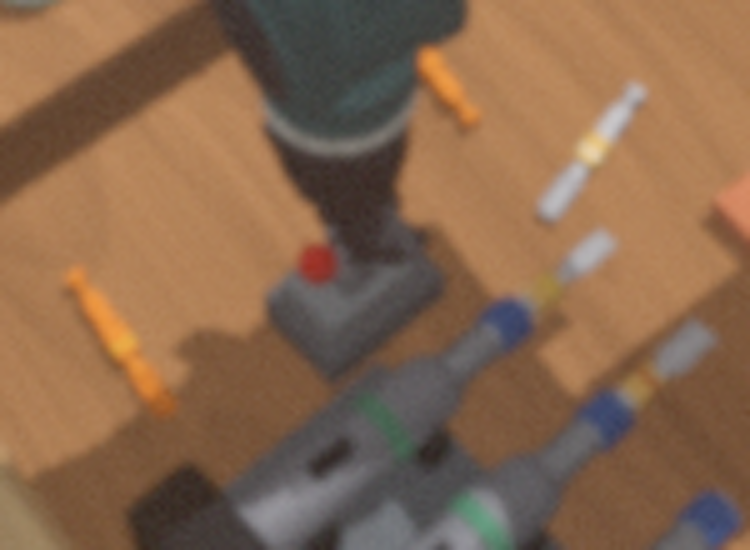

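drive_tool --increments '[{"angular":[0,0,0],"dp":[0.015,0,0],"hand":1},{"angular":[0,0,0],"dp":[0.02,0,-0.01],"hand":1},{"angular":[0,0,0],"dp":[0.02,0,-0.03],"hand":0.2},{"angular":[0,0,0],"dp":[0.01,0,-0.03],"hand":0.2},{"angular":[0,0,0],"dp":[0,0,0],"hand":0.2}]'

```text
t: 3.93
eef_pos: [591.4, 51.2, 164.4]
eef_rot: [0.003, -0.051, 0.999, -0.0]
force: [0.8, 0.4, 1.0]
opening: 36.0
```

Run:
```python
from h import *
plan((590.4,145.9,150),95.9)
```

```text
turn 1 x [-0.0011  0.0067 -0.0008]  move 3 x [-0.0029  0.0314  0.0048] total [-0.0088  0.0943  0.0144] | t 3.93 p [591.4  51.2 164.4] F [0.8 0.4 1. ] open 36.0
```

drive_tool --increments '[{"angular":[0,0,0],"dp":[-0.003,0.032,0],"hand":0.2},{"angular":[0,0,0],"dp":[-0.003,0.031,0],"hand":0.2},{"angular":[0,0,0],"dp":[-0.003,0.031,0],"hand":0.2},{"angular":[0,0,0],"dp":[0,0,0],"hand":0.2},{"angular":[0,0,0],"dp":[0,0,0],"hand":0.2}]'

```text
t: 4.35
eef_pos: [590.5, 147.1, 158.7]
eef_rot: [0.0, -0.052, 0.999, 0.0]
force: [-0.1, 0.1, -0.5]
opening: 68.7
```

Run:
```python
from h import *
plan((590.4,145.9,44),95.9)
c=cam('wrist'); save(c,'w1',s=1.4)
for P in [(590.4,145.9,65),(558.6,142.6,65)]: print(proj(c,P)*1.4)
S=cam('scene'); save(S,'s6',(200,180,380,320),4.3)
```

```text
turn 1 x [0.     0.0007 0.0016]  move 4 x [ 0.0001 -0.0003  0.0287] total [ 0.0002 -0.0012  0.1147] | t 4.35 p [590.5 147.1 158.7] F [-0.1  0.1 -0.5] open 68.7
[[387.00942916 289.54584858]]
[[387.03354351 221.79339051]]
```

View pics/w1.png

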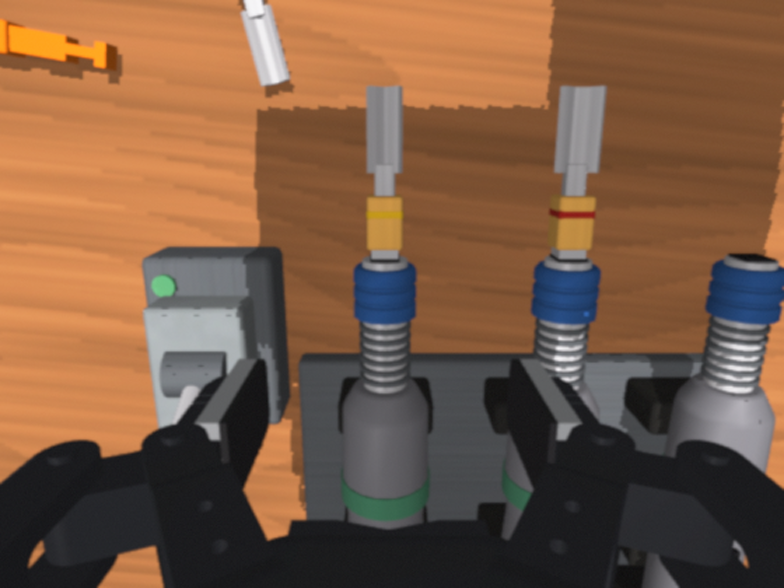

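View pics/s6.png

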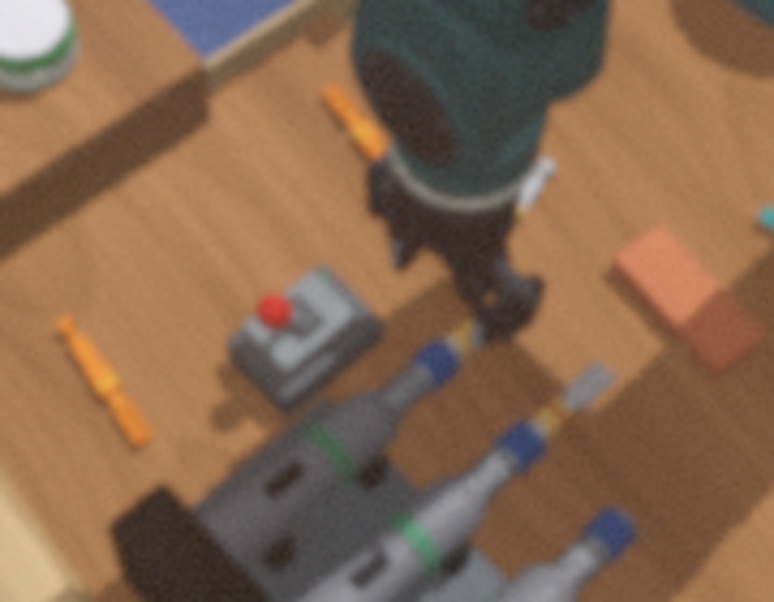

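drive_tool --increments '[{"angular":[0,0,0],"dp":[0,-0.001,0.03],"hand":0.2},{"angular":[0,0,0],"dp":[0,0,0.03],"hand":0.2},{"angular":[0,0,0],"dp":[0,0,0.03],"hand":0.2},{"angular":[0,0,0],"dp":[0,0,0.024],"hand":0.2},{"angular":[0,0,0],"dp":[0,0,0],"hand":0.2}]'

```text
t: 4.87
eef_pos: [588.3, 143.3, 40.3]
eef_rot: [-0.003, -0.05, 0.999, -0.0]
force: [-1.3, -0.3, -0.3]
opening: 68.6
```

drive_tool --increments '[{"angular":[0,0,0],"dp":[0,0,0],"hand":0.9},{"angular":[0,0,0],"dp":[0,0,0],"hand":0.9},{"angular":[0,0,0],"dp":[0,0,0],"hand":0.9},{"angular":[0,0,0],"dp":[0,0,0],"hand":0.9},{"angular":[0,0,0],"dp":[0,0,0],"hand":0.9}]'

```text
t: 5.28
eef_pos: [591.8, 145.6, 46.5]
eef_rot: [0.002, -0.051, 0.999, 0.001]
force: [-1.5, 6.7, 7.6]
opening: 29.3
```

drive_tool --increments '[{"angular":[0,0,0],"dp":[-0.004,0,0],"hand":0.9},{"angular":[0,0,0],"dp":[-0.004,0,0],"hand":0.9},{"angular":[0,0,0],"dp":[-0.0025,0,0],"hand":0.9},{"angular":[0,0,0],"dp":[0,0,0],"hand":0.9},{"angular":[0,0,0],"dp":[0,0,0],"hand":0.9}]'

```text
t: 5.7
eef_pos: [601.1, 146.6, 46.4]
eef_rot: [0.001, -0.051, 0.999, 0.001]
force: [-9.8, 4.3, 13.8]
opening: 29.1
```

Run:
```python
from h import *
c=cam('wrist'); save(c,'w2',s=1.4)
```

```text
(no output)
```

View pics/w2.png

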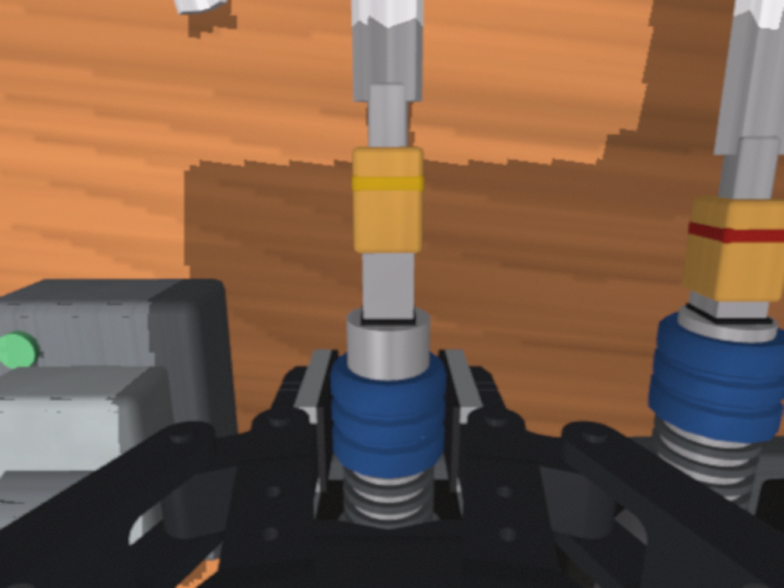

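drive_tool --increments '[{"angular":[0,0,0],"dp":[0,0,0],"hand":0.35},{"angular":[0,0,0],"dp":[0,0,0],"hand":0.35},{"angular":[0,0,0],"dp":[0,0,0],"hand":0.35},{"angular":[0,0,0],"dp":[0.0,0,-0.012],"hand":0.35},{"angular":[0,0,0],"dp":[0.02,0,0],"hand":0.35}]'

```text
t: 6.17
eef_pos: [584.6, 143.8, 57.9]
eef_rot: [0.002, -0.051, 0.999, 0.0]
force: [-0.9, -0.5, 0.7]
opening: 55.2
```

drive_tool --increments '[{"angular":[0,0,0],"dp":[0.02,0,0],"hand":0.35},{"angular":[0,0,0],"dp":[0.015,0,0],"hand":0.35},{"angular":[0,0,0],"dp":[0,0,0],"hand":0.35},{"angular":[0,0,0],"dp":[0,0,0],"hand":0.35}]'

```text
t: 6.5
eef_pos: [546.6, 140.1, 56.9]
eef_rot: [0.0, -0.051, 0.999, -0.0]
force: [0.2, -0.5, -0.0]
opening: 55.4
```

Run:
```python
from h import *
plan((546.6,141.4,60),95.9)
c=cam('wrist'); save(c,'w3',s=1.4); print(proj(c,(546.6,141.4,65))*1.4,proj(c,(546.6,141.4,73))*1.4)
T=cam('top');save(T,'t5',(150,100,290,240),4)
```

```text
turn 1 x [-0.0001  0.001  -0.0009]  move 1 x [-0.0002  0.0013 -0.0031] total [-0.0002  0.0013 -0.0031] | t 6.5 p [546.6 140.1  56.9] F [ 0.2 -0.5 -0. ] open 55.4
[[395.00793972 390.53317603]] [[395.38791869 404.3796182 ]]
```

View pics/w3.png

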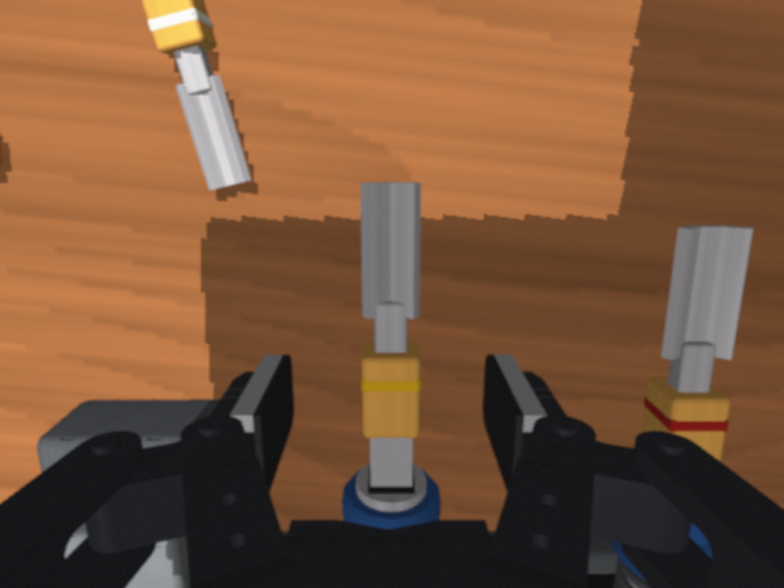

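drive_tool --increments '[{"angular":[0,0,0],"dp":[0,0,-0.002],"hand":1},{"angular":[0,0,0],"dp":[0,0,0],"hand":1},{"angular":[0,0,0],"dp":[0,0,0],"hand":1},{"angular":[0,0,0],"dp":[0,0,0],"hand":1},{"angular":[0,0,0],"dp":[0,0,0],"hand":1}]'

```text
t: 7.02
eef_pos: [546.8, 140.3, 58.4]
eef_rot: [0.0, -0.051, 0.999, 0.0]
force: [1.5, 0.6, 2.3]
opening: 14.4
```

drive_tool --increments '[{"angular":[0,0,0],"dp":[0.015,0,0],"hand":1},{"angular":[0,0,0],"dp":[0.015,0,0],"hand":1},{"angular":[0,0,0],"dp":[0.015,0,0],"hand":1},{"angular":[0,0,0],"dp":[0.01,0,0],"hand":1},{"angular":[0,0,0],"dp":[0,0,0],"hand":1}]'

```text
t: 7.43
eef_pos: [489.7, 134.4, 58.2]
eef_rot: [-0.001, -0.051, 0.999, -0.0]
force: [0.4, 0.5, -0.7]
opening: 14.0
```

Run:
```python
from h import *
c=cam('wrist'); save(c,'w4',s=1.4)
# tray place targets
th=np.radians(4.4); X=np.array([np.cos(th),np.sin(th)]);Y=np.array([-X[1],X[0]]);F=np.array([436.6,-315.4])+112*X
for a in (60,0,-60): print((F-18*X+a*Y).round(1))
plan((*(F-18*X-60*Y),150),94.4)
```

```text
[ 525.7 -248.4]
[ 530.3 -308.2]
[ 534.9 -368. ]
turn 1 x [-0.     -0.0002  0.0255]  move 14 x [-0.0004 -0.036  -0.0065] total [-0.0051 -0.5044 -0.0916] | t 7.48 p [491.2 134.5  58.4] F [-0.9  0.5 -0.8] open 14.3
```

View pics/w4.png

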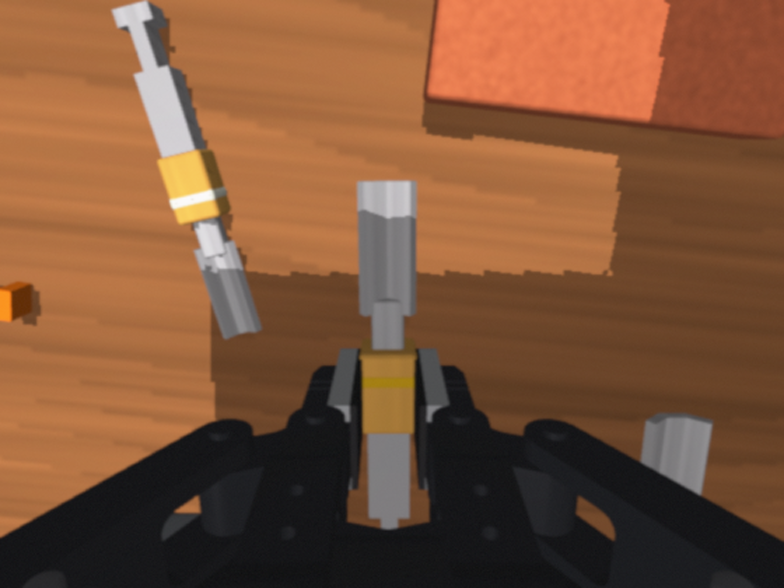

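drive_tool --increments '[{"angular":[0,0,0.0255],"dp":[0,0,-0.03],"hand":1},{"angular":[0,0,0],"dp":[0,0,-0.03],"hand":1},{"angular":[0,0,0],"dp":[0,-0.03,-0.03],"hand":1},{"angular":[0,0,0],"dp":[0,-0.036,0],"hand":1},{"angular":[0,0,0],"dp":[0,-0.036,0],"hand":1}]'

```text
t: 7.9
eef_pos: [501.4, 32.4, 149.6]
eef_rot: [0.002, -0.039, 0.999, -0.0]
force: [0.2, 0.4, -2.2]
opening: 14.3
```

drive_tool --increments '[{"angular":[0,0,0],"dp":[0,-0.036,0],"hand":1},{"angular":[0,0,0],"dp":[0,-0.036,0],"hand":1},{"angular":[0,0,0],"dp":[0,-0.036,0],"hand":1},{"angular":[0,0,0],"dp":[0,-0.036,0],"hand":1},{"angular":[0,0,0],"dp":[0,-0.036,0],"hand":1}]'

```text
t: 8.32
eef_pos: [513.9, -148.4, 147.9]
eef_rot: [0.0, -0.038, 0.999, -0.0]
force: [1.2, 1.0, -1.2]
opening: 14.1
```

drive_tool --increments '[{"angular":[0,0,0],"dp":[0,-0.036,0],"hand":1},{"angular":[0,0,0],"dp":[0,-0.036,0],"hand":1},{"angular":[0,0,0],"dp":[0,-0.036,0],"hand":1},{"angular":[0,0,0],"dp":[0,-0.036,0],"hand":1},{"angular":[0,0,0],"dp":[0,0,0],"hand":1}]'

```text
t: 8.73
eef_pos: [525.2, -296.0, 147.2]
eef_rot: [0.0, -0.036, 0.999, -0.001]
force: [-0.4, -0.1, -0.7]
opening: 14.4
```

Run:
```python
from h import *
c=cam('wrist'); save(c,'w5',s=1.4)
plan((534.9,-368,60),94.4)
```

```text
turn 1 x [-0.0007  0.0003 -0.0036]  move 4 x [-0.0011 -0.0188  0.0218] total [-0.0043 -0.0753  0.0871] | t 8.78 p [ 524.8 -293.3  147.1] F [ 0.1  0.3 -1.1] open 14.5
```

View pics/w5.png

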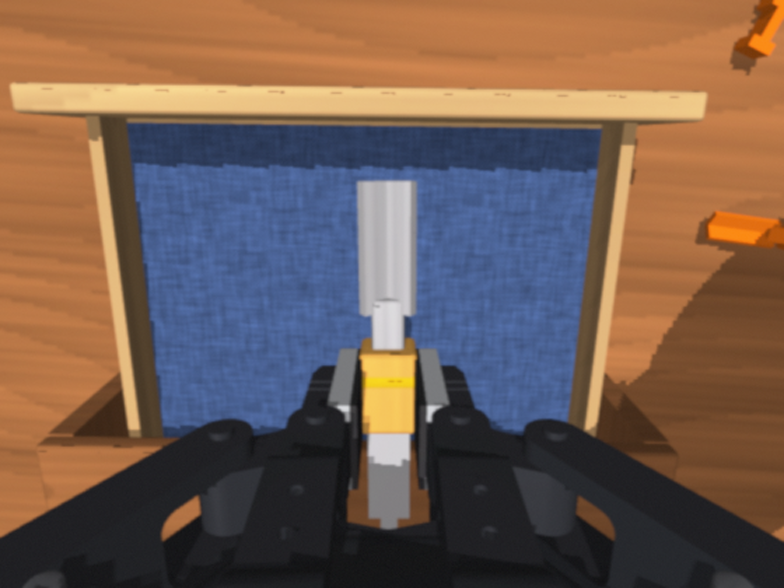

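Run:
```python
from h import *
c=cam('wrist')
g=lambda u,v,z: atz(c,(u+.5)/1.4-.5,(v+.5)/1.4-.5,z).round(1)
print(g(12,85,64),g(706,93,64),g(14,111,64),g(706,118,64),'cab',g(45,445,85),g(665,452,85),'floor',g(160,430,12),g(575,430,12),g(128,124,12),g(600,128,12))
T=cam('top'); save(T,'t6',(320,140,460,260),5.5)
S=cam('scene'); save(S,'s7',(130,120,300,250),4.5)
```

```text
[ 446.8 -452.4   64. ] [ 429.4 -171.7   64. ] [ 456.8 -452.8   64. ] [ 438.9 -169.4   64. ] cab [ 598.4 -441.6   85. ] [ 581.6 -166.2   85. ] floor [ 633.5 -423.    12. ] [ 615.3 -175.5   12. ] [ 458.8 -431.4   12. ] [ 443.3 -192.1   12. ]
```

View pics/s7.png

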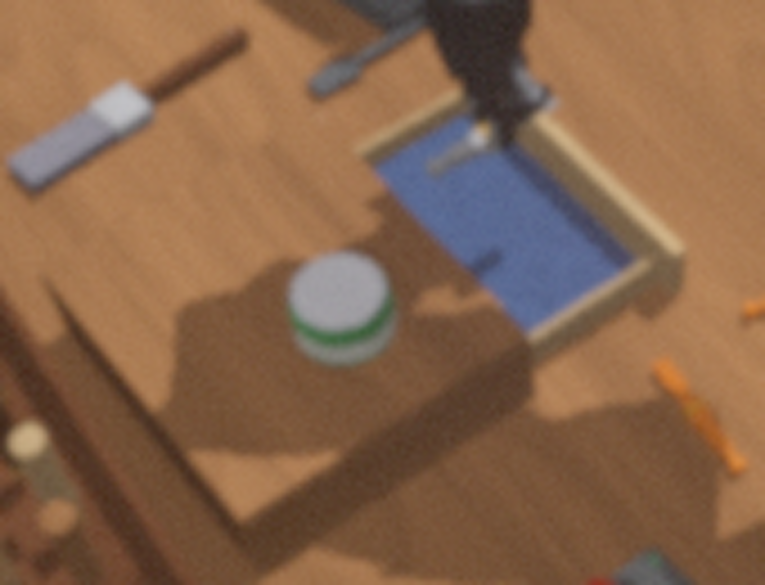

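Run:
```python
from h import *
plan((523.1,-362.9,60),94)
```

```text
turn 1 x [ 0.0003 -0.0002  0.0071]  move 4 x [ 0.0016 -0.0183  0.0219] total [ 0.0065 -0.0733  0.0876] | t 8.93 p [ 524.4 -289.3  147.6] F [-0.4  0.5 -1.2] open 13.9
```

drive_tool --increments '[{"angular":[0,0,0.007],"dp":[0.003,-0.037,0],"hand":1},{"angular":[0,0,0],"dp":[0.003,-0.037,0],"hand":1},{"angular":[0,0,0],"dp":[0,0,0.035],"hand":1},{"angular":[0,0,0],"dp":[0,0,0.035],"hand":1},{"angular":[0,0,0],"dp":[0,0,0.017],"hand":1}]'

```text
t: 9.35
eef_pos: [522.9, -362.4, 57.4]
eef_rot: [-0.001, -0.035, 0.999, 0.001]
force: [0.3, 0.6, -1.9]
opening: 14.0
```

drive_tool --increments '[{"angular":[0,0,0],"dp":[0,0,0],"hand":1},{"angular":[0,0,0],"dp":[0,0,0],"hand":1}]'

```text
t: 9.52
eef_pos: [523.8, -362.8, 60.9]
eef_rot: [-0.0, -0.035, 0.999, 0.0]
force: [0.9, 0.4, -0.1]
opening: 13.9
```

Run:
```python
from h import *
plan((523.1,-362.9,25),94)
c=cam('wrist'); save(c,'w6',s=1.4)
```

```text
turn 1 x [ 0.0009 -0.0007  0.0011]  move 1 x [ 0.0007 -0.0001  0.0359] total [ 0.0007 -0.0001  0.0359] | t 9.52 p [ 523.8 -362.8   60.9] F [ 0.9  0.4 -0.1] open 13.9
```

View pics/w6.png

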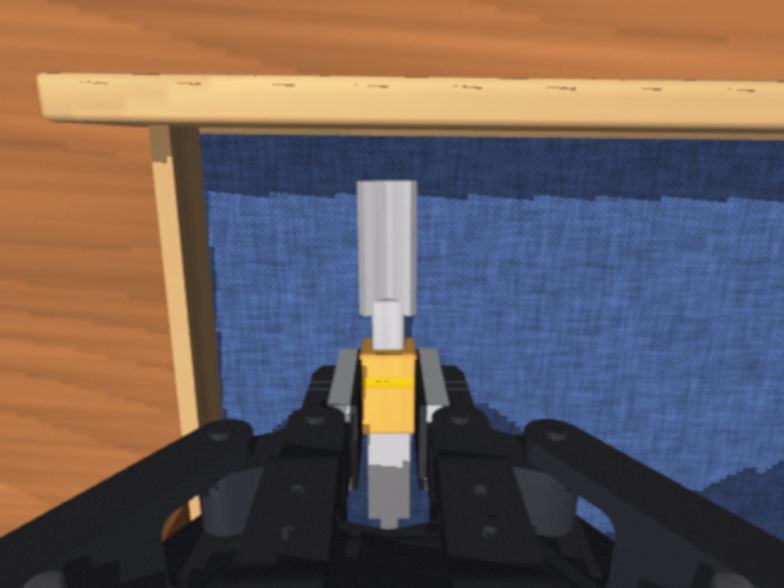

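drive_tool --increments '[{"angular":[0,0,0],"dp":[0,0,0.02],"hand":1},{"angular":[0,0,0],"dp":[0,0,0.016],"hand":1},{"angular":[0,0,0],"dp":[0,0,0],"hand":1},{"angular":[0,0,0],"dp":[0,0,0],"hand":1}]'

```text
t: 9.9
eef_pos: [524.2, -363.9, 26.1]
eef_rot: [0.0, -0.035, 0.999, -0.0]
force: [-0.3, 0.5, -0.6]
opening: 14.1
```

drive_tool --increments '[{"angular":[0,0,0],"dp":[0,0,0.004],"hand":1},{"angular":[0,0,0],"dp":[0,0,0.004],"hand":1},{"angular":[0,0,0],"dp":[0,0,0],"hand":1},{"angular":[0,0,0],"dp":[0,0,0],"hand":1}]'

```text
t: 10.23
eef_pos: [525.2, -364.8, 19.3]
eef_rot: [0.002, -0.035, 0.999, -0.001]
force: [0.2, 2.2, 17.1]
opening: 14.2
```

drive_tool --increments '[{"angular":[0,0,0],"dp":[0,0,0],"hand":0.7},{"angular":[0,0,0],"dp":[0,0,0],"hand":0.6},{"angular":[0,0,0],"dp":[0,0,0],"hand":0.6},{"angular":[0,0,0],"dp":[0,0,-0.005],"hand":0.6},{"angular":[0,0,0],"dp":[0,0,-0.02],"hand":0.6}]'

```text
t: 10.65
eef_pos: [522.4, -362.9, 39.8]
eef_rot: [-0.002, -0.035, 0.999, 0.002]
force: [-0.4, -0.0, -0.2]
opening: 33.9
```

drive_tool --increments '[{"angular":[0,0,0],"dp":[0,0,-0.035],"hand":0.6},{"angular":[0,0,0],"dp":[0,0,-0.035],"hand":0.6},{"angular":[0,0,0],"dp":[0,0.0,-0.035],"hand":0.6},{"angular":[0,0,0],"dp":[0,0.036,0],"hand":0.6},{"angular":[0,0,0],"dp":[0,0.036,0],"hand":0.6}]'

```text
t: 11.07
eef_pos: [519.6, -293.3, 149.1]
eef_rot: [0.002, -0.034, 0.999, -0.001]
force: [1.0, 1.0, -1.0]
opening: 33.9
```

Run:
```python
from h import *
c=cam('wrist'); save(c,'w7',s=1.4)
T=cam('top'); save(T,'t7',(130,80,450,320),2.4)
plan((581.1,231,150),95.9)
```

```text
turn 1 x [ 0.0007  0.0003 -0.0307]  move 14 x [-0.0083  0.0364 -0.0001] total [-0.116   0.51   -0.0021] | t 11.17 p [ 518.2 -288.2  147.9] F [0.1 0.2 0.1] open 33.9
```

View pics/w7.png

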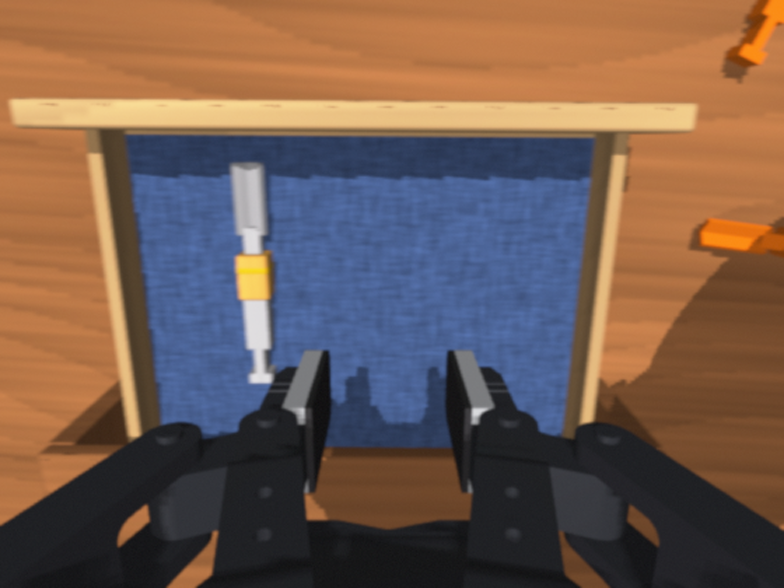

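View pics/t7.png

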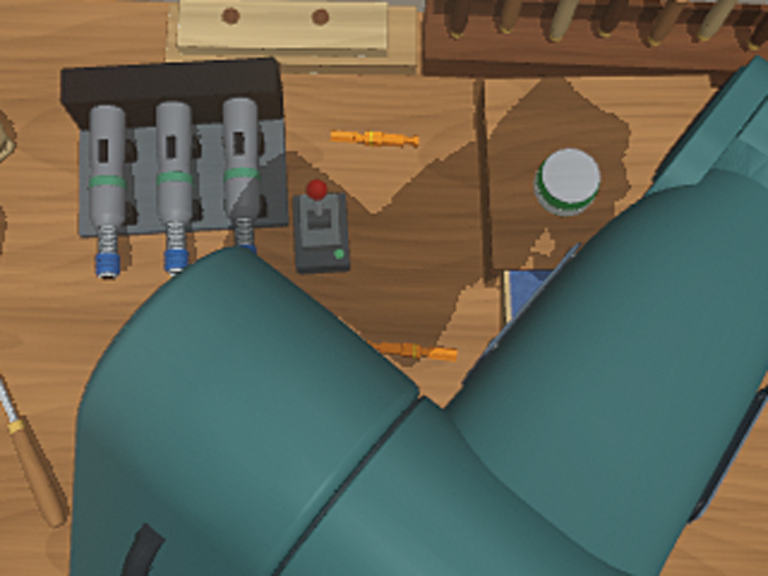

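drive_tool --increments '[{"angular":[0,0,-0.031],"dp":[0,0.03,0],"hand":0.2},{"angular":[0,0,0],"dp":[-0.004,0.037,0],"hand":0.2},{"angular":[0,0,0],"dp":[-0.004,0.037,0],"hand":0.2},{"angular":[0,0,0],"dp":[-0.004,0.037,0],"hand":0.2},{"angular":[0,0,0],"dp":[-0.004,0.037,0],"hand":0.2}]'

```text
t: 11.58
eef_pos: [517.3, -112.0, 147.0]
eef_rot: [0.0, -0.05, 0.999, -0.0]
force: [1.4, 0.4, -0.3]
opening: 68.2
```

drive_tool --increments '[{"angular":[0,0,0],"dp":[-0.01,0.037,0],"hand":0.2},{"angular":[0,0,0],"dp":[-0.01,0.037,0],"hand":0.2},{"angular":[0,0,0],"dp":[-0.01,0.037,0],"hand":0.2},{"angular":[0,0,0],"dp":[-0.01,0.037,0],"hand":0.2},{"angular":[0,0,0],"dp":[-0.01,0.037,0],"hand":0.2}]'

```text
t: 12.0
eef_pos: [548.9, 77.5, 147.1]
eef_rot: [0.0, -0.05, 0.999, -0.0]
force: [0.3, -0.9, -0.3]
opening: 68.3
```

drive_tool --increments '[{"angular":[0,0,0],"dp":[-0.013,0.037,0],"hand":0.2},{"angular":[0,0,0],"dp":[-0.013,0.037,0],"hand":0.2},{"angular":[0,0,0],"dp":[-0.013,0.035,0],"hand":0.2},{"angular":[0,0,0],"dp":[-0.011,0.03,0],"hand":0.2},{"angular":[0,0,0],"dp":[0,0,0],"hand":0.2}]'

```text
t: 12.42
eef_pos: [585.4, 223.8, 146.5]
eef_rot: [0.0, -0.052, 0.999, 0.001]
force: [-0.4, 0.5, 0.1]
opening: 68.5
```

drive_tool --increments '[{"angular":[0,0,0],"dp":[0,0,0],"hand":0.2},{"angular":[0,0,0],"dp":[0,0,0],"hand":0.2}]'

```text
t: 12.58
eef_pos: [584.4, 218.7, 146.7]
eef_rot: [-0.0, -0.05, 0.999, -0.0]
force: [0.2, -0.3, 0.2]
opening: 68.2
```

Run:
```python
from h import *
plan((581.1,231,45),95.9)
c=cam('wrist'); save(c,'w8',s=1.4)
print(proj(c,(581.1,231,65))*1.4,proj(c,(549.3,227.7,65))*1.4)
S=cam('scene'); save(S,'s8',(200,180,380,320),4.3)
```

```text
turn 1 x [-0.0003 -0.0005 -0.002 ]  move 3 x [0.0007 0.0042 0.0339] total [0.002  0.0125 0.1017] | t 12.58 p [584.4 218.7 146.7] F [ 0.2 -0.3  0.2] open 68.2
[[417.70714496 293.15376352]] [[418.6324936  221.88241477]]
```

View pics/w8.png

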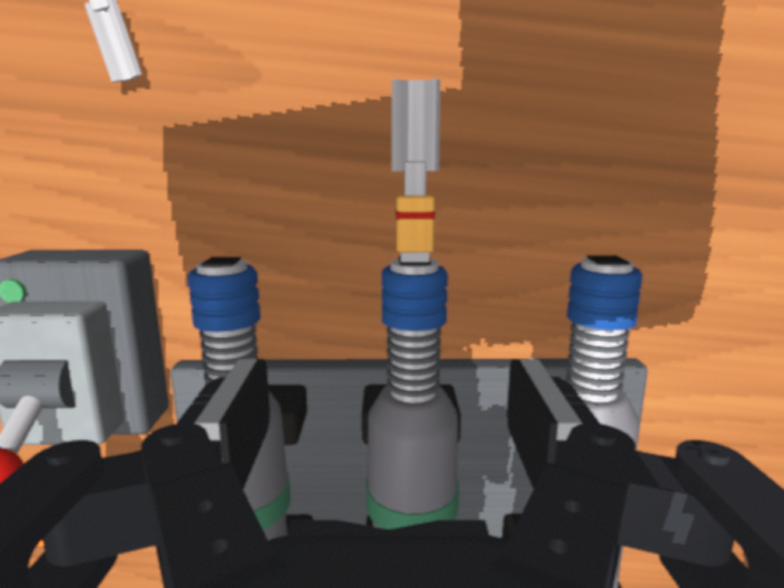

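drive_tool --increments '[{"angular":[0,0,0],"dp":[0.002,0.0115,0],"hand":0.2},{"angular":[0,0,0],"dp":[0,0,0.035],"hand":0.2},{"angular":[0,0,0],"dp":[0,0,0.035],"hand":0.2},{"angular":[0,0,0],"dp":[0,0,0.031],"hand":0.2},{"angular":[0,0,0],"dp":[0,0,0],"hand":0.2}]'

```text
t: 13.1
eef_pos: [578.1, 229.3, 40.8]
eef_rot: [-0.004, -0.05, 0.999, -0.001]
force: [-1.3, -0.3, -0.9]
opening: 68.4
```

drive_tool --increments '[{"angular":[0,0,0],"dp":[0,0,0],"hand":0.2},{"angular":[0,0,0],"dp":[0,0,0],"hand":0.2}]'

```text
t: 13.27
eef_pos: [582.2, 230.4, 47.7]
eef_rot: [0.001, -0.05, 0.999, 0.0]
force: [0.8, 0.7, 1.3]
opening: 68.5
```

drive_tool --increments '[{"angular":[0,0,0],"dp":[0,0,0],"hand":0.9},{"angular":[0,0,0],"dp":[0,0,0],"hand":0.9},{"angular":[0,0,0],"dp":[0,0,0],"hand":0.9},{"angular":[0,0,0],"dp":[0,0,0],"hand":0.9},{"angular":[0,0,0],"dp":[0,0,0],"hand":0.9}]'

```text
t: 13.68
eef_pos: [582.0, 230.1, 47.2]
eef_rot: [0.001, -0.05, 0.999, -0.0]
force: [-1.9, -4.0, 10.7]
opening: 29.0
```

drive_tool --increments '[{"angular":[0,0,0],"dp":[-0.004,0,0],"hand":0.9},{"angular":[0,0,0],"dp":[-0.004,0,0],"hand":0.9},{"angular":[0,0,0],"dp":[-0.003,0,0],"hand":0.9},{"angular":[0,0,0],"dp":[0,0,0],"hand":0.9},{"angular":[0,0,0],"dp":[0,0,0],"hand":0.9}]'

```text
t: 14.1
eef_pos: [592.0, 231.2, 47.2]
eef_rot: [0.0, -0.05, 0.999, -0.0]
force: [-8.4, -4.0, 14.9]
opening: 29.0
```

Run:
```python
from h import *
c=cam('wrist'); save(c,'w9',s=1.4)
```

```text
(no output)
```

View pics/w9.png

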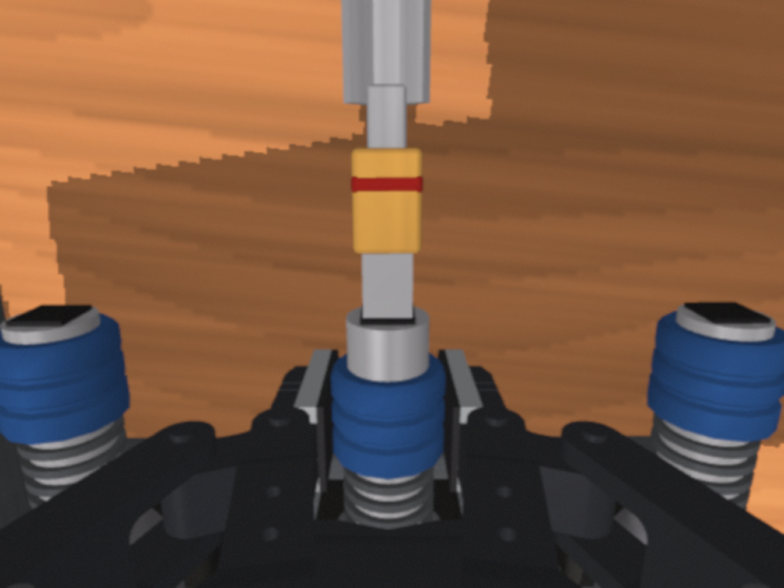

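Red gouge ejected (ferrule at 387,200). Same release/advance as before.

drive_tool --increments '[{"angular":[0,0,0],"dp":[0,0,0],"hand":0.35},{"angular":[0,0,0],"dp":[0,0,0],"hand":0.35},{"angular":[0,0,0],"dp":[0,0,0],"hand":0.35},{"angular":[0,0,0],"dp":[0.0,0,-0.012],"hand":0.35},{"angular":[0,0,0],"dp":[0.02,0,0],"hand":0.35}]'

```text
t: 14.57
eef_pos: [575.6, 229.8, 59.1]
eef_rot: [0.002, -0.05, 0.999, 0.0]
force: [0.3, -0.5, 0.9]
opening: 55.5
```

drive_tool --increments '[{"angular":[0,0,0],"dp":[0.02,0,0],"hand":0.35},{"angular":[0,0,0],"dp":[0.015,0,0],"hand":0.35},{"angular":[0,0,0],"dp":[0,0,0],"hand":0.35},{"angular":[0,0,0],"dp":[0,0,0],"hand":0.35}]'

```text
t: 14.9
eef_pos: [537.6, 226.1, 58.1]
eef_rot: [0.0, -0.05, 0.999, 0.0]
force: [0.2, 0.4, 0.2]
opening: 55.6
```

Run:
```python
from h import *
plan((537.3,226.5,59),95.9)
c=cam('wrist'); save(c,'w10',s=1.4)
```

```text
turn 1 x [ 0.0001  0.0005 -0.002 ]  move 1 x [ 0.0003  0.0005 -0.0009] total [ 0.0003  0.0005 -0.0009] | t 14.9 p [537.6 226.1  58.1] F [0.2 0.4 0.2] open 55.6
```

View pics/w10.png

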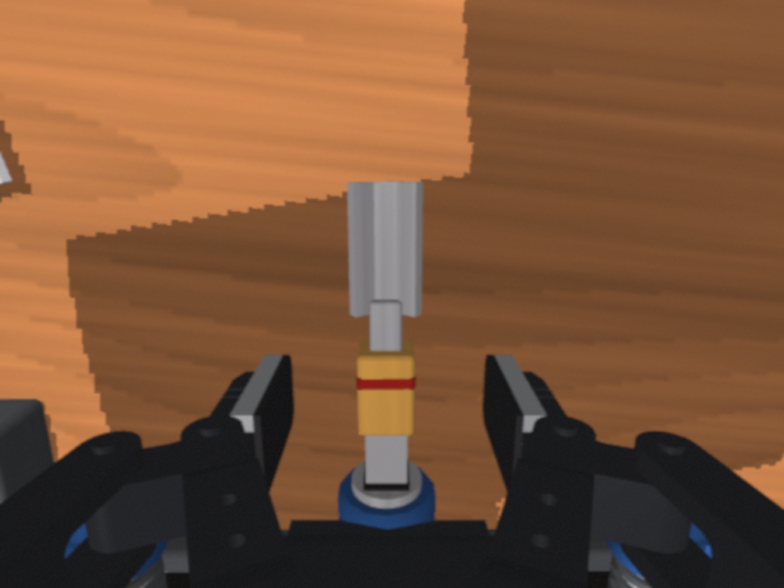

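drive_tool --increments '[{"angular":[0,0,0],"dp":[0,-0.001,-0.001],"hand":1},{"angular":[0,0,0],"dp":[0,0,0],"hand":1},{"angular":[0,0,0],"dp":[0,0,0],"hand":1},{"angular":[0,0,0],"dp":[0,0,0],"hand":1},{"angular":[0,0,0],"dp":[0,0,0],"hand":1}]'

```text
t: 15.37
eef_pos: [538.2, 225.1, 58.8]
eef_rot: [0.0, -0.05, 0.999, 0.0]
force: [0.9, 0.8, 2.3]
opening: 14.3
```

drive_tool --increments '[{"angular":[0,0,0],"dp":[0.015,0,0],"hand":1},{"angular":[0,0,0],"dp":[0.015,0,0],"hand":1},{"angular":[0,0,0],"dp":[0.015,0,0],"hand":1},{"angular":[0,0,0],"dp":[0.01,0,0],"hand":1},{"angular":[0,0,0],"dp":[0,0,0],"hand":1}]'

```text
t: 15.78
eef_pos: [481.1, 219.2, 58.7]
eef_rot: [-0.001, -0.051, 0.999, -0.0]
force: [0.2, -0.1, -1.5]
opening: 14.4
```

Run:
```python
from h import *
c=cam('wrist'); save(c,'w11',s=1.4)
plan((519.3,-308,150),94)
```

```text
turn 1 x [-0.0001 -0.0001  0.0311]  move 15 x [ 0.     -0.0352 -0.0061] total [ 1.000e-04 -5.287e-01 -9.110e-02] | t 15.83 p [482.5 219.4  58.9] F [ 0.1 -0.  -0.5] open 14.5
```

View pics/w11.png

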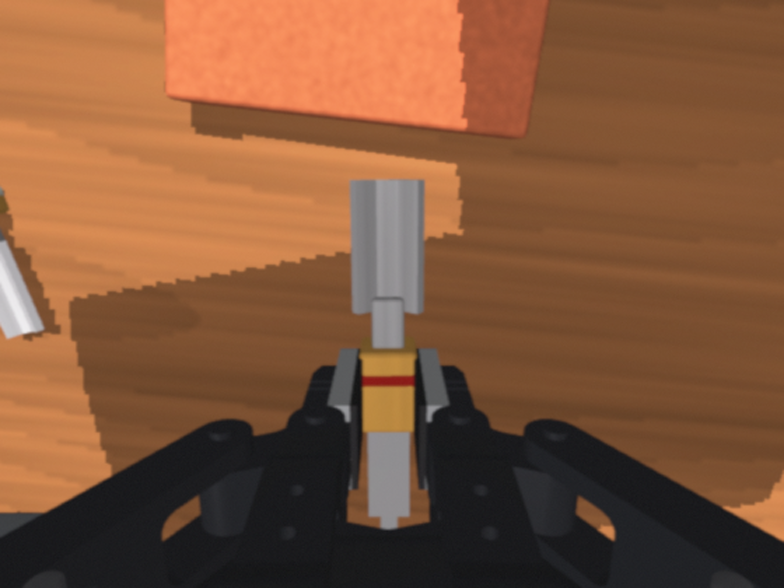

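drive_tool --increments '[{"angular":[0,0,0.031],"dp":[0,0,-0.03],"hand":1},{"angular":[0,0,0],"dp":[0,0,-0.03],"hand":1},{"angular":[0,0,0],"dp":[0,-0.025,-0.03],"hand":1},{"angular":[0,0,0],"dp":[0,-0.036,0],"hand":1},{"angular":[0,0,0],"dp":[0,-0.036,0],"hand":1}]'

```text
t: 16.25
eef_pos: [491.7, 122.0, 150.5]
eef_rot: [0.002, -0.036, 0.999, 0.0]
force: [1.2, -0.0, -1.3]
opening: 14.3
```

drive_tool --increments '[{"angular":[0,0,0],"dp":[0,-0.036,0],"hand":1},{"angular":[0,0,0],"dp":[0,-0.036,0],"hand":1},{"angular":[0,0,0],"dp":[0,-0.036,0],"hand":1},{"angular":[0,0,0],"dp":[0,-0.036,0],"hand":1},{"angular":[0,0,0],"dp":[0,-0.036,0],"hand":1}]'

```text
t: 16.67
eef_pos: [503.0, -59.1, 149.0]
eef_rot: [0.0, -0.035, 0.999, -0.0]
force: [0.1, -0.5, -0.9]
opening: 14.2
```

drive_tool --increments '[{"angular":[0,0,0],"dp":[0,-0.036,0],"hand":1},{"angular":[0,0,0],"dp":[0,-0.036,0],"hand":1},{"angular":[0,0,0],"dp":[0,-0.036,0],"hand":1},{"angular":[0,0,0],"dp":[0,-0.036,0],"hand":1},{"angular":[0,0,0],"dp":[0,-0.036,0],"hand":1}]'

```text
t: 17.08
eef_pos: [515.3, -239.1, 148.8]
eef_rot: [0.0, -0.035, 0.999, -0.0]
force: [0.6, 0.7, -0.8]
opening: 14.1
```

drive_tool --increments '[{"angular":[0,0,0],"dp":[0,-0.036,0],"hand":1},{"angular":[0,0,0],"dp":[0,-0.02,0],"hand":1},{"angular":[0,0,0],"dp":[0,0,0],"hand":1},{"angular":[0,0,0],"dp":[0,0,0],"hand":1}]'

```text
t: 17.42
eef_pos: [519.0, -293.8, 148.3]
eef_rot: [-0.0, -0.034, 0.999, 0.0]
force: [-0.2, 1.7, -1.1]
opening: 14.1
```

Run:
```python
from h import *
c=cam('wrist'); save(c,'w12',s=1.4)
plan((519.3,-308,26),94)
```

```text
turn 1 x [ 0.0004 -0.0002 -0.0008]  move 4 x [ 0.0002 -0.0038  0.0306] total [ 0.0006 -0.0153  0.1224] | t 17.47 p [ 518.9 -292.7  148.4] F [-0.2  0.3 -2.2] open 14.0
```

View pics/w12.png

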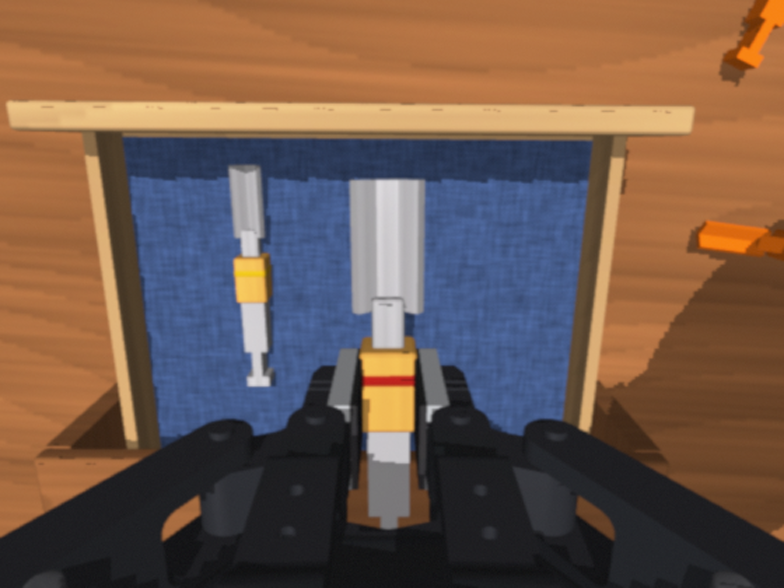

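drive_tool --increments '[{"angular":[0,0,0],"dp":[0,-0.015,0],"hand":1},{"angular":[0,0,0],"dp":[0,0,0.035],"hand":1},{"angular":[0,0,0],"dp":[0,0,0.035],"hand":1},{"angular":[0,0,0],"dp":[0,0,0.03],"hand":1},{"angular":[0,0,0],"dp":[0,0,0.015],"hand":1}]'

```text
t: 17.88
eef_pos: [518.8, -305.8, 30.6]
eef_rot: [-0.001, -0.035, 0.999, 0.001]
force: [-1.0, 1.4, -1.1]
opening: 14.5
```

drive_tool --increments '[{"angular":[0,0,0],"dp":[0,0,0],"hand":1},{"angular":[0,0,0],"dp":[0,0,0],"hand":1},{"angular":[0,0,0],"dp":[0,0,0],"hand":1}]'

```text
t: 18.13
eef_pos: [520.6, -307.5, 35.2]
eef_rot: [0.001, -0.035, 0.999, -0.001]
force: [0.5, 0.2, -1.3]
opening: 14.4
```

drive_tool --increments '[{"angular":[0,0,0],"dp":[0,0,0.008],"hand":1},{"angular":[0,0,0],"dp":[0,0,0.005],"hand":1},{"angular":[0,0,0],"dp":[0,0,0.004],"hand":1},{"angular":[0,0,0],"dp":[0,0,0],"hand":1},{"angular":[0,0,0],"dp":[0,0,0],"hand":1}]'

```text
t: 18.55
eef_pos: [521.6, -307.6, 19.3]
eef_rot: [0.002, -0.035, 0.999, -0.001]
force: [-0.7, 7.4, 28.9]
opening: 14.1
```

Contact. Release and rise.

drive_tool --increments '[{"angular":[0,0,0],"dp":[0,0,0],"hand":0.7},{"angular":[0,0,0],"dp":[0,0,0],"hand":0.6},{"angular":[0,0,0],"dp":[0,0,0],"hand":0.6},{"angular":[0,0,0],"dp":[0,0,-0.005],"hand":0.6},{"angular":[0,0,0],"dp":[0,0,-0.02],"hand":0.6}]'

```text
t: 18.97
eef_pos: [518.4, -306.4, 39.8]
eef_rot: [-0.002, -0.035, 0.999, 0.001]
force: [-0.7, 0.8, -0.4]
opening: 34.1
```

drive_tool --increments '[{"angular":[0,0,0],"dp":[0,0,-0.035],"hand":0.6},{"angular":[0,0,0],"dp":[0,0,-0.035],"hand":0.6},{"angular":[0,0,0],"dp":[0,0.0,-0.035],"hand":0.6},{"angular":[0,0,0],"dp":[0,0.036,0],"hand":0.6},{"angular":[0,0,0],"dp":[0,0.036,0],"hand":0.6}]'

```text
t: 19.38
eef_pos: [515.7, -236.5, 148.8]
eef_rot: [0.002, -0.034, 0.999, -0.001]
force: [1.3, 0.4, -1.2]
opening: 34.1
```

Run:
```python
from h import *
c=cam('wrist'); save(c,'w13',s=1.4)
S=cam('scene'); save(S,'s13',(130,120,400,320),2.9)
plan((446,58.5,150),108)
```

```text
turn 2 x [ 4.00e-04  1.00e-04 -1.21e-01]  move 8 x [-0.0031  0.0371 -0.0003] total [-0.0249  0.2971 -0.0024] | t 19.48 p [ 514.1 -231.8  147.6] F [ 0.2 -0.1 -0.4] open 34.2
```

View pics/w13.png

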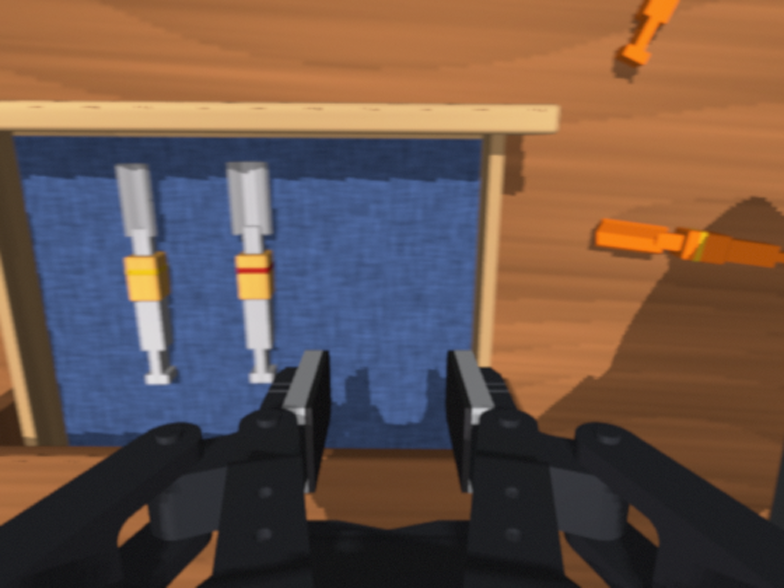

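View pics/s13.png

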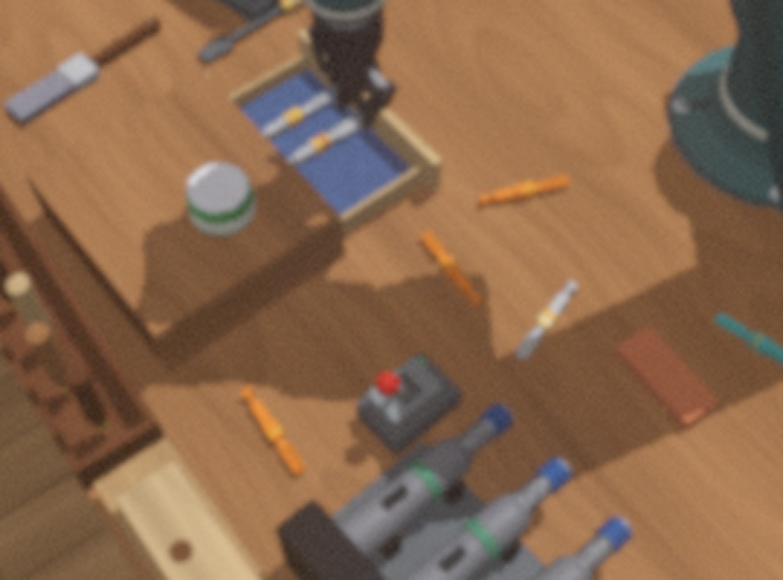

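Two gouges lie straight in the tray (147,275 and 254,275); the white one is still on the bench. Go above it.

drive_tool --increments '[{"angular":[0,0,-0.12],"dp":[0,0,0],"hand":0.3},{"angular":[0,0,-0.12],"dp":[0,0,0],"hand":0.3},{"angular":[0,0,0],"dp":[-0.003,0.036,0],"hand":0.3},{"angular":[0,0,0],"dp":[-0.003,0.036,0],"hand":0.3},{"angular":[0,0,0],"dp":[-0.003,0.036,0],"hand":0.3}]'

```text
t: 19.9
eef_pos: [489.8, -129.2, 146.6]
eef_rot: [-0.0, -0.154, 0.988, 0.0]
force: [0.8, 0.9, -0.3]
opening: 59.9
```

drive_tool --increments '[{"angular":[0,0,0],"dp":[-0.003,0.036,0],"hand":0.3},{"angular":[0,0,0],"dp":[-0.003,0.036,0],"hand":0.3},{"angular":[0,0,0],"dp":[-0.003,0.036,0],"hand":0.3},{"angular":[0,0,0],"dp":[-0.003,0.036,0],"hand":0.3},{"angular":[0,0,0],"dp":[-0.003,0.036,0],"hand":0.3}]'

```text
t: 20.32
eef_pos: [449.3, 47.4, 147.0]
eef_rot: [0.0, -0.154, 0.988, -0.0]
force: [0.1, -1.4, 0.1]
opening: 59.8
```

drive_tool --increments '[{"angular":[0,0,0],"dp":[0,0.01,0],"hand":0.3},{"angular":[0,0,0],"dp":[0,0,0],"hand":0.3},{"angular":[0,0,0],"dp":[0,0,0],"hand":0.3}]'

```text
t: 20.57
eef_pos: [447.0, 55.6, 146.9]
eef_rot: [0.0, -0.155, 0.988, -0.0]
force: [-0.1, -0.6, 0.3]
opening: 59.8
```

Run:
```python
from h import *
c=cam('wrist'); save(c,'w14',s=1.4)
plan((446,58.5,50),108)
```

```text
turn 1 x [-0.0004  0.0002 -0.0044]  move 3 x [0.     0.0012 0.0323] total [0.0001 0.0037 0.0969] | t 20.62 p [447.2  55.  146.9] F [-0.5  0.2  0. ] open 59.9
```

View pics/w14.png

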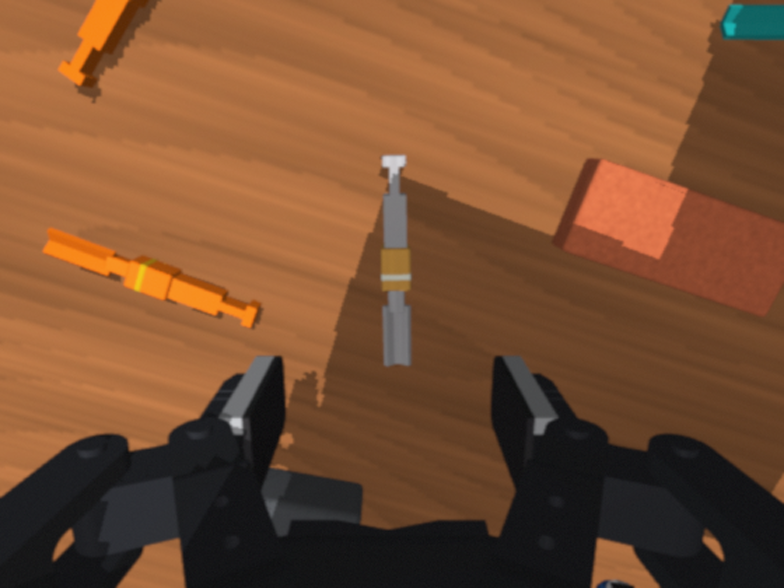

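Run:
```python
from h import *
c=cam('wrist')
p=atz(c,(396.5)/1.4-.5,(270.5)/1.4-.5,15); print(p)
a=atz(c,394.5/1.4-.5,160/1.4-.5,8);b=atz(c,397.5/1.4-.5,364/1.4-.5,8);print(a,b,np.degrees(np.arctan2(*(b-a)[1::-1])),np.linalg.norm(a-b))
plan((p[0],p[1],25),108)
```

```text
[445.58620383  58.08123155  15.        ]
[390.8650931   39.34571311   8.        ] [500.41009014  76.56733279   8.        ] 18.76693076337935 115.69596081511646
turn 1 x [-0.0003  0.0002 -0.0053]  move 4 x [0.0001 0.0009 0.0305] total [0.0006 0.0037 0.1218] | t 20.67 p [447.3  54.8 146.8] F [ 0.9  0.4 -0.9] open 59.8
```

drive_tool --increments '[{"angular":[0,0,-0.016],"dp":[0,0.0035,0.02],"hand":0.45},{"angular":[0,0,0],"dp":[0,0,0.035],"hand":0.45},{"angular":[0,0,0],"dp":[0,0,0.035],"hand":0.45},{"angular":[0,0,0],"dp":[0,0,0.025],"hand":0.45},{"angular":[0,0,0],"dp":[0,0,0],"hand":0.45}]'

```text
t: 21.08
eef_pos: [443.5, 57.9, 28.2]
eef_rot: [-0.003, -0.161, 0.987, 0.001]
force: [-0.9, -0.4, 0.1]
opening: 46.9
```

drive_tool --increments '[{"angular":[0,0,0],"dp":[0,0,0],"hand":0.45},{"angular":[0,0,0],"dp":[0,0,0.01],"hand":0.45},{"angular":[0,0,0],"dp":[0,0,0.007],"hand":0.45},{"angular":[0,0,0],"dp":[0,0,0],"hand":0.45},{"angular":[0,0,0],"dp":[0,0,0],"hand":0.45}]'

```text
t: 21.5
eef_pos: [446.2, 58.8, 15.5]
eef_rot: [0.0, -0.162, 0.987, -0.0]
force: [-0.1, -1.0, -0.8]
opening: 46.8
```

Run:
```python
from h import *
c=cam('wrist'); save(c,'w15',s=1.4)
plan((445.6,58.1,4),108.7)
```

```text
turn 1 x [-0.0004  0.0009 -0.0009]  move 1 x [ 0.0008 -0.0005  0.0116] total [ 0.0008 -0.0005  0.0116] | t 21.55 p [446.2  58.8  15.6] F [ 0.4 -0.1  0. ] open 47.3
```

View pics/w15.png

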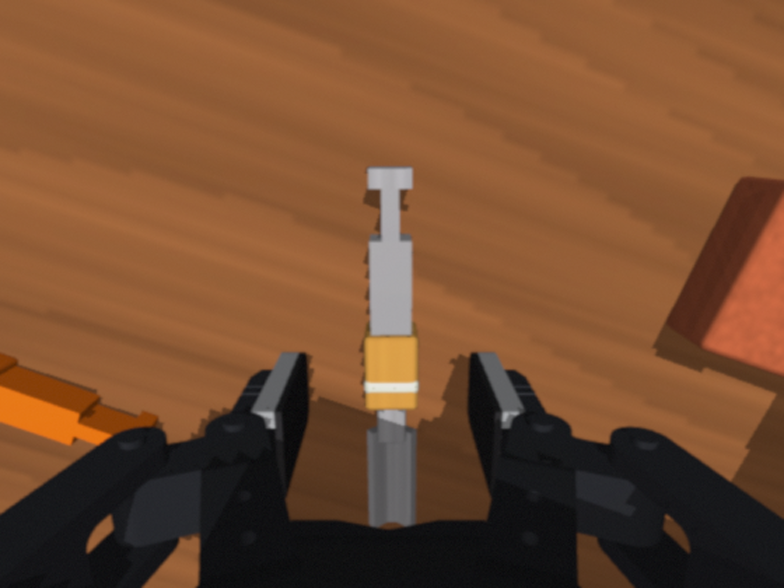

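drive_tool --increments '[{"angular":[0,0,0],"dp":[0.001,0,0.006],"hand":0.45},{"angular":[0,0,0],"dp":[0,0,0.005],"hand":0.45},{"angular":[0,0,0],"dp":[0,0,0],"hand":0.45},{"angular":[0,0,0],"dp":[0,0,0],"hand":0.45}]'

```text
t: 21.88
eef_pos: [444.5, 58.7, 3.5]
eef_rot: [-0.0, -0.162, 0.987, 0.0]
force: [-0.1, 0.4, 0.4]
opening: 47.1
```

drive_tool --increments '[{"angular":[0,0,0],"dp":[0,0,0],"hand":1},{"angular":[0,0,0],"dp":[0,0,0],"hand":1},{"angular":[0,0,0],"dp":[0,0,0],"hand":1},{"angular":[0,0,0],"dp":[0,0,0],"hand":1},{"angular":[0,0,0],"dp":[0,0,0],"hand":1}]'

```text
t: 22.3
eef_pos: [444.9, 58.7, 4.1]
eef_rot: [0.0, -0.162, 0.987, -0.0]
force: [-1.6, -0.6, 5.2]
opening: 14.1
```

drive_tool --increments '[{"angular":[0,0,0],"dp":[0,0,-0.03],"hand":1},{"angular":[0,0,0],"dp":[0,0,-0.03],"hand":1},{"angular":[0,0,0],"dp":[0,0,-0.03],"hand":1},{"angular":[0,0,0],"dp":[0,0,-0.03],"hand":1},{"angular":[0,0,0],"dp":[0,0,-0.025],"hand":1}]'

```text
t: 22.72
eef_pos: [444.8, 58.7, 150.9]
eef_rot: [0.001, -0.162, 0.987, -0.0]
force: [0.9, -0.5, -1.7]
opening: 14.4
```

Run:
```python
from h import *
c=cam('wrist'); save(c,'w16',s=1.4)
plan((515.5,-253.1,150),94)
```

```text
turn 3 x [-0.0005  0.002   0.0854]  move 9 x [-0.0052 -0.0351  0.0005] total [-0.0471 -0.3158  0.0046] | t 22.77 p [446.5  58.7 154.6] F [0.8 0.5 5.1] open 14.2
```

View pics/w16.png

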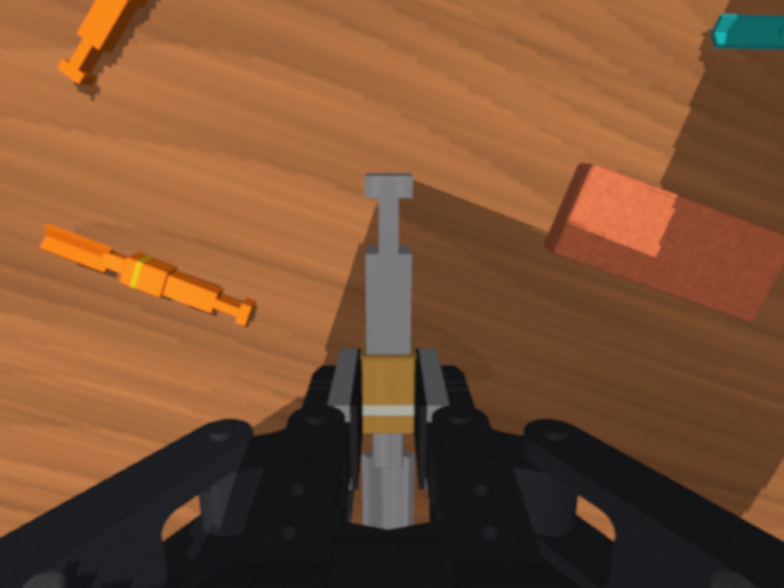

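Held well. Go to the tray.

drive_tool --increments '[{"angular":[0,0,0.0855],"dp":[0,0,0],"hand":1},{"angular":[0,0,0.0855],"dp":[0,0,0],"hand":1},{"angular":[0,0,0.0855],"dp":[0,0,0],"hand":1},{"angular":[0,0,0],"dp":[-0.005,-0.035,0],"hand":1},{"angular":[0,0,0],"dp":[-0.005,-0.035,0],"hand":1}]'

```text
t: 23.18
eef_pos: [459.4, -10.2, 148.7]
eef_rot: [0.0, -0.036, 0.999, 0.0]
force: [1.6, 0.8, -0.6]
opening: 14.0
```

drive_tool --increments '[{"angular":[0,0,0],"dp":[-0.005,-0.035,0],"hand":1},{"angular":[0,0,0],"dp":[-0.005,-0.035,0],"hand":1},{"angular":[0,0,0],"dp":[-0.005,-0.035,0],"hand":1},{"angular":[0,0,0],"dp":[-0.005,-0.035,0],"hand":1},{"angular":[0,0,0],"dp":[-0.005,-0.035,0],"hand":1}]'

```text
t: 23.6
eef_pos: [496.5, -185.1, 148.5]
eef_rot: [-0.0, -0.035, 0.999, 0.0]
force: [0.4, -0.1, -0.5]
opening: 14.4
```

drive_tool --increments '[{"angular":[0,0,0],"dp":[-0.005,-0.035,0],"hand":1},{"angular":[0,0,0],"dp":[-0.005,-0.03,0],"hand":1},{"angular":[0,0,0],"dp":[0,0,0],"hand":1},{"angular":[0,0,0],"dp":[0,0,0],"hand":1},{"angular":[0,0,0],"dp":[0,0,0],"hand":1}]'

```text
t: 24.02
eef_pos: [510.7, -247.0, 148.3]
eef_rot: [-0.0, -0.034, 0.999, 0.0]
force: [-0.4, 0.6, -0.7]
opening: 14.6
```

Run:
```python
from h import *
c=cam('wrist'); save(c,'w17',s=1.4)
plan((515.5,-253.1,26),94)
```

```text
turn 1 x [ 0.0006 -0.0005 -0.0001]  move 4 x [-0.0011 -0.0017  0.0306] total [-0.0043 -0.0068  0.1226] | t 24.07 p [ 510.8 -246.6  148.6] F [ 0.4  0.3 -1. ] open 14.4
```

View pics/w17.png

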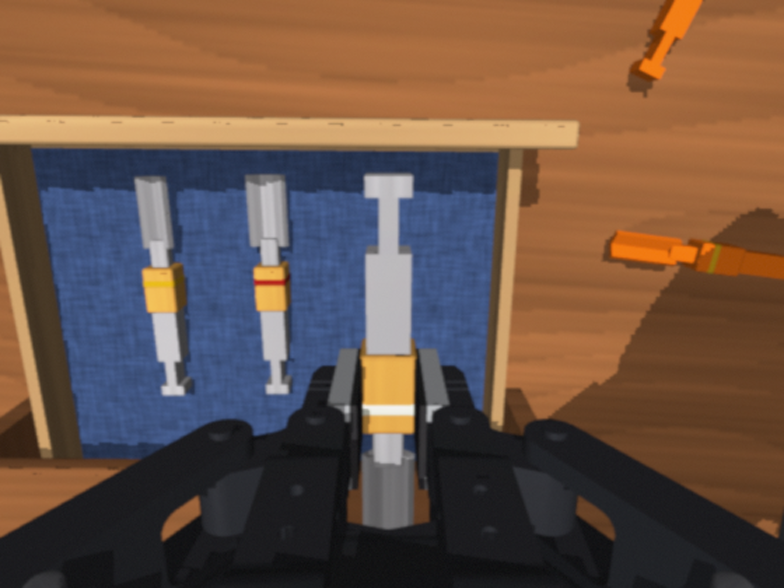

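drive_tool --increments '[{"angular":[0,0,0],"dp":[-0.006,-0.006,0],"hand":1},{"angular":[0,0,0],"dp":[0,0,0.035],"hand":1},{"angular":[0,0,0],"dp":[0,0,0.035],"hand":1},{"angular":[0,0,0],"dp":[0,0,0.03],"hand":1},{"angular":[0,0,0],"dp":[0,0,0.013],"hand":1}]'

```text
t: 24.48
eef_pos: [516.4, -251.5, 32.4]
eef_rot: [-0.001, -0.035, 0.999, 0.001]
force: [0.1, -0.4, -1.0]
opening: 14.3
```

drive_tool --increments '[{"angular":[0,0,0],"dp":[0,0,0],"hand":1},{"angular":[0,0,0],"dp":[0,0,0],"hand":1},{"angular":[0,0,0],"dp":[0,0,0],"hand":1}]'

```text
t: 24.73
eef_pos: [518.4, -253.2, 37.1]
eef_rot: [0.001, -0.035, 0.999, -0.001]
force: [0.3, 1.1, -0.6]
opening: 14.4
```

drive_tool --increments '[{"angular":[0,0,0],"dp":[0,0,0.008],"hand":1},{"angular":[0,0,0],"dp":[0,0,0.005],"hand":1},{"angular":[0,0,0],"dp":[0,0,0.003],"hand":1},{"angular":[0,0,0],"dp":[0,0,0],"hand":1},{"angular":[0,0,0],"dp":[0,0,0],"hand":1}]'

```text
t: 25.15
eef_pos: [517.8, -253.1, 20.1]
eef_rot: [0.0, -0.035, 0.999, -0.0]
force: [0.2, 2.6, 2.9]
opening: 14.4
```

drive_tool --increments '[{"angular":[0,0,0],"dp":[0,0,0.0015],"hand":1},{"angular":[0,0,0],"dp":[0,0,0],"hand":1},{"angular":[0,0,0],"dp":[0,0,0],"hand":1}]'

```text
t: 25.4
eef_pos: [518.8, -253.1, 19.9]
eef_rot: [0.002, -0.035, 0.999, -0.0]
force: [0.1, 6.6, 23.7]
opening: 14.2
```

drive_tool --increments '[{"angular":[0,0,0],"dp":[0,0,0],"hand":0.7},{"angular":[0,0,0],"dp":[0,0,0],"hand":0.6},{"angular":[0,0,0],"dp":[0,0,0],"hand":0.6},{"angular":[0,0,0],"dp":[0,0,-0.005],"hand":0.6},{"angular":[0,0,0],"dp":[0,0,-0.02],"hand":0.6}]'

```text
t: 25.82
eef_pos: [516.0, -252.2, 41.3]
eef_rot: [-0.002, -0.035, 0.999, 0.001]
force: [-1.1, -0.1, -0.0]
opening: 34.1
```

drive_tool --increments '[{"angular":[0,0,0],"dp":[0,0,-0.035],"hand":0.6},{"angular":[0,0,0],"dp":[0,0,-0.035],"hand":0.6},{"angular":[0,0,0],"dp":[0.03,0,-0.02],"hand":1},{"angular":[0,0,0],"dp":[0.036,0,0],"hand":1},{"angular":[0,0,0],"dp":[0.036,0,0],"hand":1}]'

```text
t: 26.23
eef_pos: [415.3, -260.4, 134.4]
eef_rot: [0.001, -0.035, 0.999, -0.001]
force: [-0.2, -0.7, 0.6]
opening: 0.5
```

drive_tool --increments '[{"angular":[0,0,0],"dp":[0.036,0,0],"hand":1},{"angular":[0,0,0],"dp":[0,-0.03,0],"hand":1},{"angular":[0,0,0],"dp":[0,-0.03,0],"hand":1},{"angular":[0,0,0],"dp":[0,0,0],"hand":1}]'

```text
t: 26.57
eef_pos: [384.0, -326.7, 133.7]
eef_rot: [0.001, -0.033, 0.999, -0.001]
force: [-0.6, 0.9, -1.0]
opening: -0.2
```

Run:
```python
from h import *
c=cam('wrist'); save(c,'w18',s=1.4)
S=cam('scene'); save(S,'s18',(130,120,400,320),2.9)
plan((405,-317,36),94)
```

```text
turn 1 x [ 0.0001 -0.0001 -0.0022]  move 3 x [-0.0072  0.0016  0.0324] total [-0.0217  0.0047  0.0973] | t 26.67 p [ 383.7 -323.2  133.3] F [-0.5  0.3  0.9] open -0.0
```

View pics/w18.png

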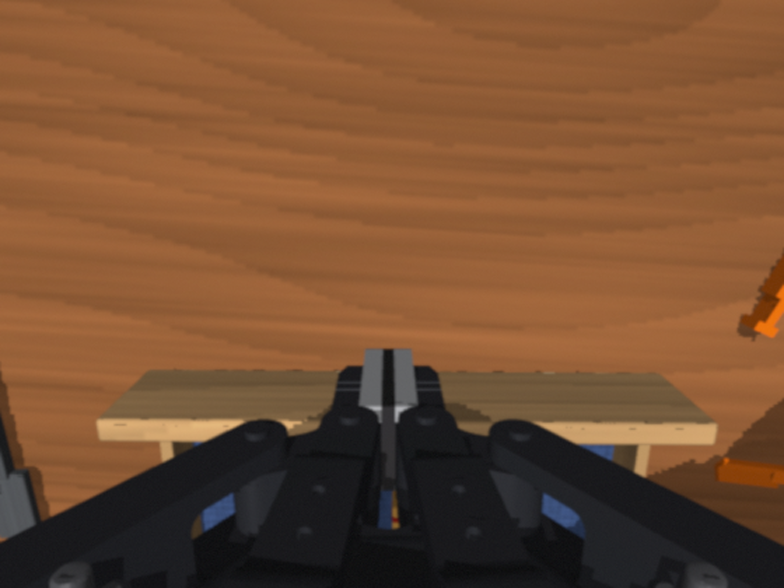

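View pics/s18.png

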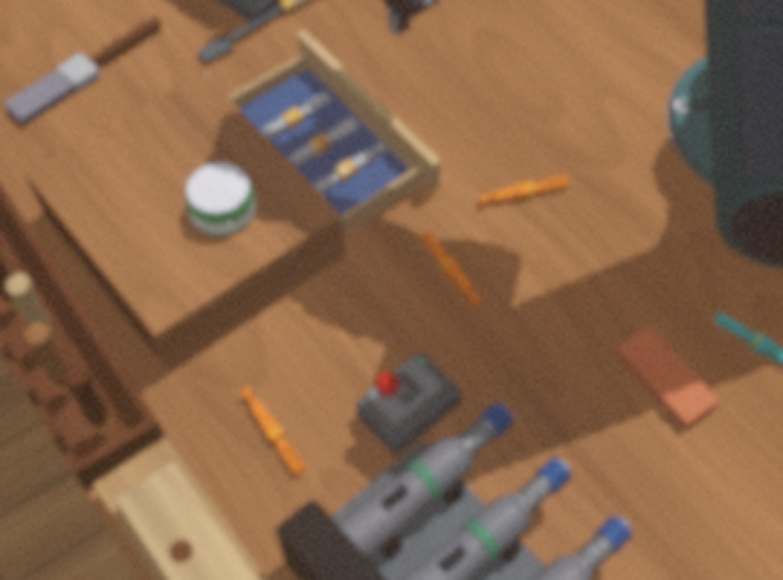

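Run:
```python
from h import *
T=cam('top')
for u,v in [(170,212),(120,212),(220,212),(170,258)]: print(atz(T,325+u/4,100+v/4,130).round(1))
```

```text
[ 689.2 -247.8  130. ]
[ 687.7 -211.9  130. ]
[ 690.8 -283.7  130. ]
[ 654.3 -247.6  130. ]
```

drive_tool --increments '[{"angular":[0,0,0],"dp":[0,0.005,0.033],"hand":1},{"angular":[0,0,0],"dp":[0,0,0.033],"hand":1},{"angular":[0,0,0],"dp":[0,0,0.03],"hand":1},{"angular":[0,0,0],"dp":[0,0,0],"hand":1},{"angular":[0,0,0],"dp":[0,0,0],"hand":1}]'

```text
t: 27.13
eef_pos: [383.2, -316.1, 37.1]
eef_rot: [-0.001, -0.035, 0.999, 0.001]
force: [-0.1, -0.1, 0.6]
opening: 0.2
```

drive_tool --increments '[{"angular":[0,0,0],"dp":[-0.015,0,0],"hand":1},{"angular":[0,0,0],"dp":[-0.015,0,0],"hand":1},{"angular":[0,0,0],"dp":[-0.007,0,0],"hand":1},{"angular":[0,0,0],"dp":[-0.004,0,0],"hand":1},{"angular":[0,0,0],"dp":[-0.004,0,0],"hand":1}]'

```text
t: 27.55
eef_pos: [429.0, -314.5, 38.3]
eef_rot: [0.0, -0.035, 0.999, -0.001]
force: [-4.0, -1.0, 1.5]
opening: 0.3
```

drive_tool --increments '[{"angular":[0,0,0],"dp":[-0.004,0,0],"hand":1},{"angular":[0,0,0],"dp":[-0.005,0,0],"hand":1},{"angular":[0,0,0],"dp":[-0.006,0,0],"hand":1},{"angular":[0,0,0],"dp":[-0.007,0,0],"hand":1},{"angular":[0,0,0],"dp":[-0.008,0,0],"hand":1}]'

```text
t: 27.97
eef_pos: [458.9, -312.3, 37.3]
eef_rot: [-0.0, -0.034, 0.999, -0.0]
force: [-2.0, -0.9, 1.0]
opening: -0.2
```

drive_tool --increments '[{"angular":[0,0,0],"dp":[-0.008,0,0],"hand":1},{"angular":[0,0,0],"dp":[-0.008,0,0],"hand":1},{"angular":[0,0,0],"dp":[-0.008,0,0],"hand":1},{"angular":[0,0,0],"dp":[-0.008,0,0],"hand":1},{"angular":[0,0,0],"dp":[-0.008,0,0],"hand":1}]'

```text
t: 28.38
eef_pos: [499.2, -309.4, 37.2]
eef_rot: [-0.0, -0.035, 0.999, 0.0]
force: [-2.2, -1.2, -0.3]
opening: 0.2
```

Run:
```python
from h import *
c=cam('wrist'); save(c,'w19',s=1.4)
S=cam('scene'); save(S,'s19',(130,120,300,250),4.5)
plan((574,-305,36),94)
```

```text
turn 1 x [0.     0.0006 0.0003]  move 2 x [-0.0372 -0.0004  0.0006] total [-0.0745 -0.0009  0.0011] | t 28.48 p [ 499.7 -309.3   37.1] F [-0.7 -0.5  0.3] open 0.1
```

View pics/s19.png

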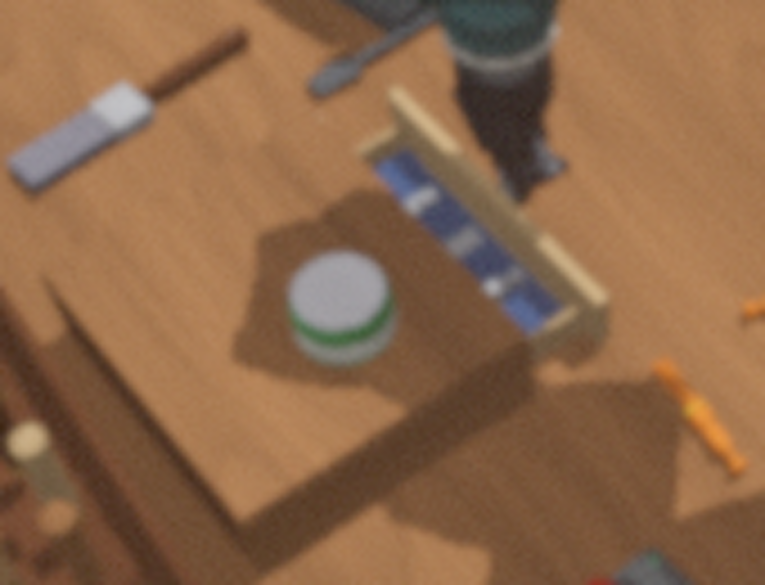

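drive_tool --increments '[{"angular":[0,0,0],"dp":[-0.006,0,0],"hand":1},{"angular":[0,0,0],"dp":[-0.008,0,0],"hand":1},{"angular":[0,0,0],"dp":[-0.008,0,0],"hand":1},{"angular":[0,0,0],"dp":[-0.008,0,0],"hand":1},{"angular":[0,0,0],"dp":[-0.008,0,0],"hand":1}]'

```text
t: 28.9
eef_pos: [537.0, -306.8, 37.2]
eef_rot: [-0.0, -0.035, 0.999, -0.0]
force: [-5.1, -1.7, 0.9]
opening: -0.2
```

drive_tool --increments '[{"angular":[0,0,0],"dp":[-0.008,0,0],"hand":1},{"angular":[0,0,0],"dp":[-0.008,0,0],"hand":1},{"angular":[0,0,0],"dp":[-0.006,0,0],"hand":1},{"angular":[0,0,0],"dp":[-0.004,0,0],"hand":1},{"angular":[0,0,0],"dp":[0,0,0],"hand":1}]'

```text
t: 29.32
eef_pos: [562.9, -305.2, 37.1]
eef_rot: [-0.0, -0.035, 0.999, -0.0]
force: [-5.0, -1.9, 1.1]
opening: 0.2
```

drive_tool --increments '[{"angular":[0,0,0],"dp":[-0.003,0,0],"hand":1},{"angular":[0,0,0],"dp":[-0.003,0,0],"hand":1},{"angular":[0,0,0],"dp":[0,0,0],"hand":1}]'

```text
t: 29.57
eef_pos: [568.3, -304.8, 37.2]
eef_rot: [-0.001, -0.034, 0.999, -0.0]
force: [-4.4, -3.0, 1.4]
opening: 0.2
```

drive_tool --increments '[{"angular":[0,0,0],"dp":[-0.002,0,0],"hand":1},{"angular":[0,0,0],"dp":[-0.002,0,0],"hand":1},{"angular":[0,0,0],"dp":[0,0,0],"hand":1}]'

```text
t: 29.82
eef_pos: [572.2, -304.6, 37.1]
eef_rot: [-0.001, -0.034, 0.999, -0.0]
force: [-6.1, -3.0, 2.3]
opening: 0.1
```

drive_tool --increments '[{"angular":[0,0,0],"dp":[-0.002,0,0],"hand":1},{"angular":[0,0,0],"dp":[-0.002,0,0],"hand":1},{"angular":[0,0,0],"dp":[0,0,0],"hand":1}]'

```text
t: 30.07
eef_pos: [575.5, -304.4, 37.1]
eef_rot: [-0.001, -0.034, 0.999, -0.0]
force: [-9.7, -3.5, 3.4]
opening: 0.1
```

Run:
```python
from h import *
S=cam('scene'); save(S,'s20',(130,120,300,250),4.5)
```

```text
(no output)
```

View pics/s20.png

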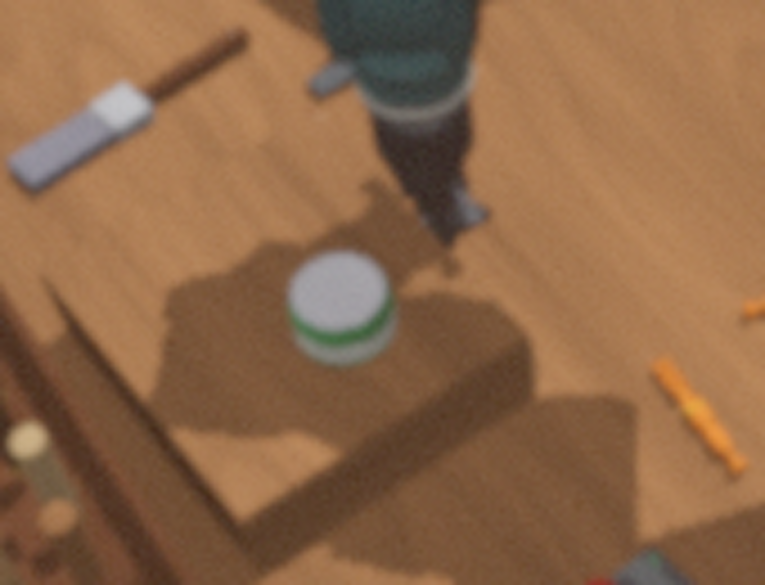

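drive_tool --increments '[{"angular":[0,0,0],"dp":[-0.002,0,0],"hand":1},{"angular":[0,0,0],"dp":[-0.001,0,0],"hand":1},{"angular":[0,0,0],"dp":[0,0,0],"hand":1}]'

```text
t: 30.37
eef_pos: [575.6, -304.3, 37.1]
eef_rot: [-0.004, -0.034, 0.999, -0.001]
force: [-29.6, -5.6, 15.0]
opening: 0.2
```

At the stop. Back off straight.

drive_tool --increments '[{"angular":[0,0,0],"dp":[0.004,0,0],"hand":1},{"angular":[0,0,0],"dp":[0.006,0,0],"hand":1},{"angular":[0,0,0],"dp":[0.02,0,0],"hand":1},{"angular":[0,0,0],"dp":[0.035,0,0],"hand":1},{"angular":[0,0,0],"dp":[0.035,0,0],"hand":1}]'

```text
t: 30.78
eef_pos: [479.5, -310.8, 37.1]
eef_rot: [0.001, -0.035, 0.999, -0.0]
force: [-0.1, -1.0, 0.6]
opening: -0.3
```

drive_tool --increments '[{"angular":[0,0,0],"dp":[0.036,0,0],"hand":1},{"angular":[0,0,0],"dp":[0.036,0,-0.02],"hand":1},{"angular":[0,0,0],"dp":[0.01,0,-0.036],"hand":1},{"angular":[0,0,0],"dp":[0,0,-0.036],"hand":1},{"angular":[0,0,0],"dp":[0,0,-0.036],"hand":1}]'

```text
t: 31.2
eef_pos: [397.1, -316.5, 167.3]
eef_rot: [0.0, -0.034, 0.999, -0.0]
force: [1.6, -1.5, -0.1]
opening: 0.1
```

drive_tool --increments '[{"angular":[0,0,0],"dp":[0,0,-0.02],"hand":1},{"angular":[0,0,0],"dp":[0,0,0],"hand":1},{"angular":[0,0,0],"dp":[0,0,0],"hand":1},{"angular":[0,0,0],"dp":[0,0,0],"hand":1},{"angular":[0,0,0],"dp":[0,0,0],"hand":1}]'

```text
t: 31.62
eef_pos: [397.5, -316.1, 184.3]
eef_rot: [-0.0, -0.035, 0.999, 0.001]
force: [0.3, 0.4, -0.1]
opening: 0.2
```

Run:
```python
from h import *
S=cam('scene'); save(S,'s21',s=1.4)
c=cam('wrist'); save(c,'w21',s=1.4)
print(atz(c,0,0,64))
```

```text
[ 280.75359564 -500.81220458   64.        ]
```

View pics/s21.png

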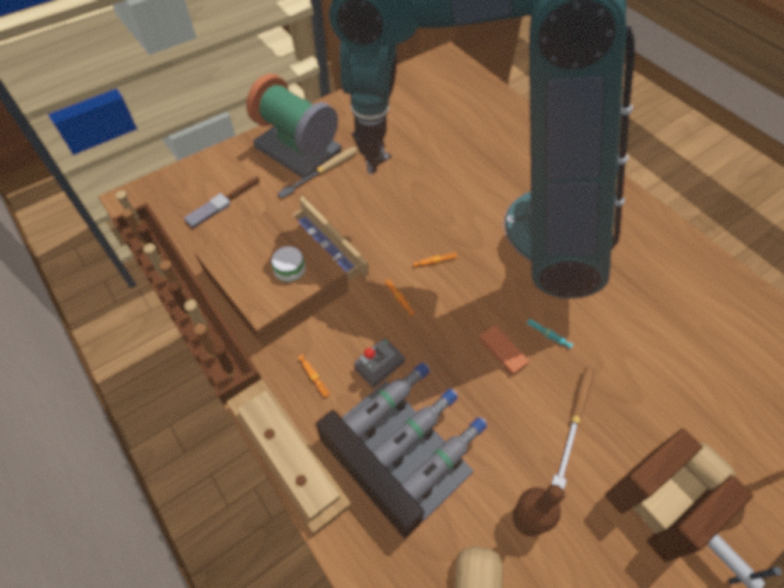

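View pics/w21.png

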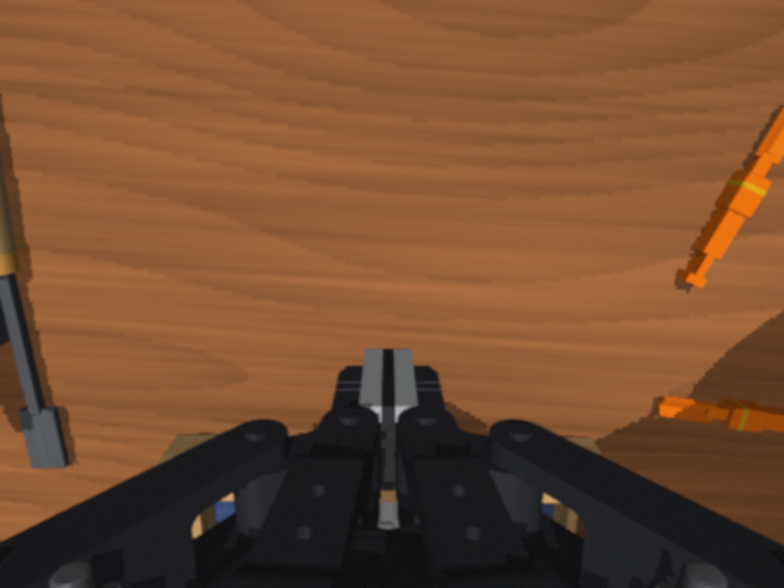

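Run:
```python
from h import *
S=cam('scene'); save(S,'s22',(190,125,280,205),8)
T=cam('top'); save(T,'t22',(300,90,460,260),3.5)
```

```text
(no output)
```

View pics/s22.png

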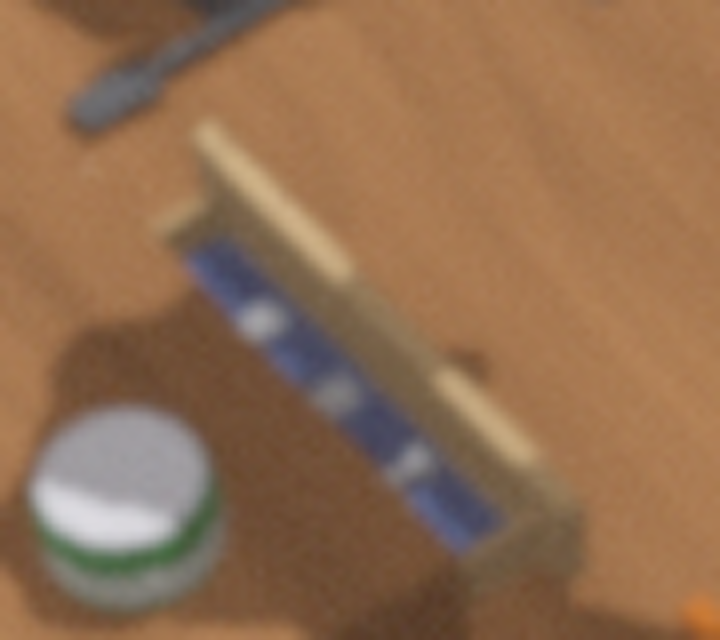

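View pics/t22.png

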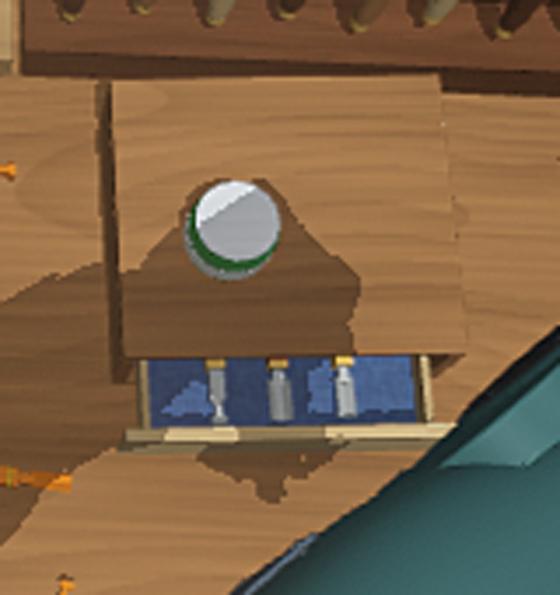

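drive_tool --increments '[{"angular":[0,-0.1,0],"dp":[0,0,0.0],"hand":1},{"angular":[0,-0.1,0],"dp":[0,0,0],"hand":1},{"angular":[0,-0.05,0],"dp":[0,0,0],"hand":1},{"angular":[0,0,0],"dp":[0,0,0],"hand":1},{"angular":[0,0,0],"dp":[0,0,0],"hand":1}]'

```text
t: 32.23
eef_pos: [396.9, -316.6, 185.2]
eef_rot: [0.124, -0.034, 0.992, 0.004]
force: [0.5, -0.2, 0.6]
opening: 0.2
```

Run:
```python
from h import *
p,r,s=pose(); print(p,r.as_matrix().round(3))
for q in [(470,-311.5,45),(500,-309.5,45),(562,-305,45)]:
    print(q, (r.inv().apply(np.array(q)-p)/1000).round(4))
T=cam('top')
g=lambda u,v,z: atz(T,300+(u+.5)/3.5-.5,90+(v+.5)/3.5-.5,z).round(1)
print(g(124,441,64),g(300,438,64),g(127,360,85))
```

```text
[ 396.9289599  -316.59263898  185.20173338] [[-0.967 -0.068  0.245]
 [-0.066  0.998  0.017]
 [-0.246  0.    -0.969]]
(470, -311.5, 45) [-3.650e-02  1.000e-04  1.539e-01]
(500, -309.5, 45) [-6.570e-02  1.000e-04  1.613e-01]
(562, -305, 45) [-0.1259  0.0004  0.1766]
[ 515.7 -165.4   64. ] [ 524.7 -313.3   64. ] [ 580.4 -164.4   85. ]
```

drive_tool --increments '[{"angular":[0,0,0],"dp":[-0.0073,0,0.0308],"hand":1},{"angular":[0,0,0],"dp":[-0.0073,0,0.0308],"hand":1},{"angular":[0,0,0],"dp":[-0.0073,0,0.0308],"hand":1},{"angular":[0,0,0],"dp":[-0.0073,0,0.0308],"hand":1},{"angular":[0,0,0],"dp":[-0.0073,0,0.0308],"hand":1}]'

```text
t: 32.7
eef_pos: [472.2, -311.2, 43.5]
eef_rot: [0.124, -0.035, 0.992, 0.004]
force: [1.2, -0.2, 0.5]
opening: 0.3
```

drive_tool --increments '[{"angular":[0,0,0],"dp":[0,0,0],"hand":1},{"angular":[0,0,0],"dp":[-0.0145,0,0.0037],"hand":1},{"angular":[0,0,0],"dp":[-0.0097,0,0.0025],"hand":1},{"angular":[0,0,0],"dp":[-0.0058,0,0.0015],"hand":1},{"angular":[0,0,0],"dp":[-0.0039,0,0.001],"hand":1}]'

```text
t: 33.12
eef_pos: [506.9, -309.2, 45.6]
eef_rot: [0.125, -0.035, 0.992, 0.004]
force: [-0.3, 1.1, 0.0]
opening: 0.2
```

drive_tool --increments '[{"angular":[0,0,0],"dp":[-0.0039,0,0.001],"hand":1},{"angular":[0,0,0],"dp":[-0.0039,0,0.001],"hand":1},{"angular":[0,0,0],"dp":[-0.0058,0,0.0015],"hand":1},{"angular":[0,0,0],"dp":[-0.0058,0,0.0015],"hand":1},{"angular":[0,0,0],"dp":[-0.0058,0,0.0015],"hand":1}]'

```text
t: 33.53
eef_pos: [532.2, -307.3, 45.2]
eef_rot: [0.125, -0.034, 0.992, 0.004]
force: [-1.2, -0.5, 1.3]
opening: -0.1
```

Run:
```python
from h import *
p,r,s=pose(); print(p,s['force'])
S=cam('scene'); save(S,'s23',(190,125,280,205),8)
```

```text
[ 532.23087674 -307.29376734   45.15186562] [-1.15600016 -0.52081066  1.32725306]
```

View pics/s23.png

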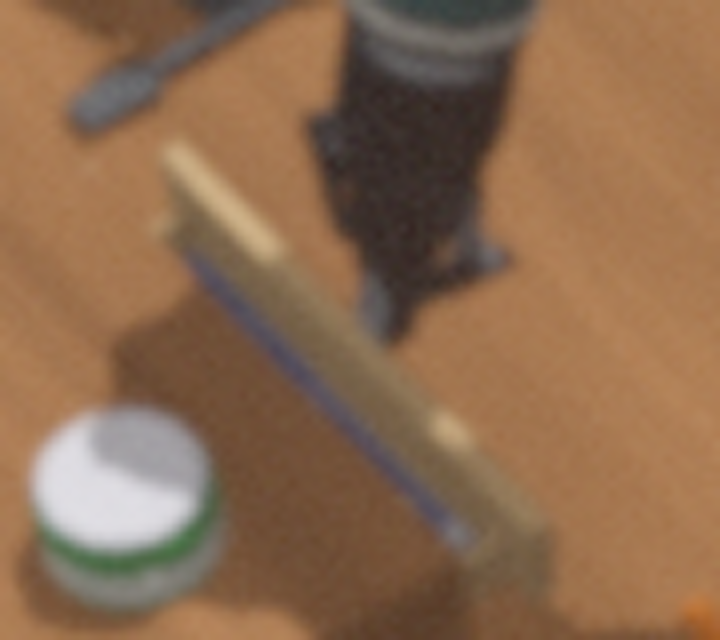

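Push on to about 560, then in one smooth press.

drive_tool --increments '[{"angular":[0,0,0],"dp":[-0.0068,0,0.0017],"hand":1},{"angular":[0,0,0],"dp":[-0.0068,0,0.0017],"hand":1},{"angular":[0,0,0],"dp":[-0.0068,0,0.0017],"hand":1},{"angular":[0,0,0],"dp":[-0.0048,0,0.0012],"hand":1},{"angular":[0,0,0],"dp":[-0.0039,0,0.001],"hand":1}]'

```text
t: 34.0
eef_pos: [561.7, -305.2, 44.9]
eef_rot: [0.124, -0.034, 0.992, 0.004]
force: [-8.4, -2.8, 3.1]
opening: 0.2
```

drive_tool --increments '[{"angular":[0,0,0],"dp":[-0.0039,0,0.001],"hand":1},{"angular":[0,0,0],"dp":[-0.0039,0,0.001],"hand":1},{"angular":[0,0,0],"dp":[-0.0039,0,0.001],"hand":1},{"angular":[0,0,0],"dp":[-0.0029,0,0.0007],"hand":1}]'

```text
t: 34.33
eef_pos: [576.5, -304.3, 44.9]
eef_rot: [0.124, -0.034, 0.992, 0.004]
force: [-8.2, -3.6, 3.4]
opening: 0.2
```

drive_tool --increments '[{"angular":[0,0,0],"dp":[-0.0029,0,0.0007],"hand":1},{"angular":[0,0,0],"dp":[-0.0019,0,0.0005],"hand":1}]'

```text
t: 34.5
eef_pos: [577.8, -304.2, 44.5]
eef_rot: [0.12, -0.033, 0.992, 0.003]
force: [-50.5, -4.8, 34.2]
opening: -0.2
```

drive_tool --increments '[{"angular":[0,0,0],"dp":[0.0058,0,-0.0015],"hand":1},{"angular":[0,0,0],"dp":[0.0077,0,-0.002],"hand":1},{"angular":[0,0,0],"dp":[0.015,0,-0.0037],"hand":1},{"angular":[0,0,0],"dp":[0.03,0,-0.0075],"hand":1},{"angular":[0,0,0],"dp":[0.03,0,-0.0075],"hand":1}]'

```text
t: 34.92
eef_pos: [490.5, -309.8, 44.6]
eef_rot: [0.125, -0.035, 0.992, 0.004]
force: [-0.9, -1.0, -0.1]
opening: -0.3
```

drive_tool --increments '[{"angular":[0,0,0],"dp":[0.036,0,-0.009],"hand":1},{"angular":[0,0,0],"dp":[0.02,0,-0.01],"hand":1},{"angular":[0,0,0],"dp":[0,0,0],"hand":1},{"angular":[0,0,0],"dp":[0,0,0],"hand":1},{"angular":[0,0,0],"dp":[0,0,0],"hand":1}]'

```text
t: 35.33
eef_pos: [432.7, -314.6, 49.6]
eef_rot: [0.125, -0.034, 0.992, 0.004]
force: [0.5, 0.0, -0.1]
opening: -0.0
```

Run:
```python
from h import *
S=cam('scene'); save(S,'s24',(190,125,280,205),8)
T=cam('top'); save(T,'t24',(300,90,460,260),3.5)
```

```text
(no output)
```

View pics/s24.png

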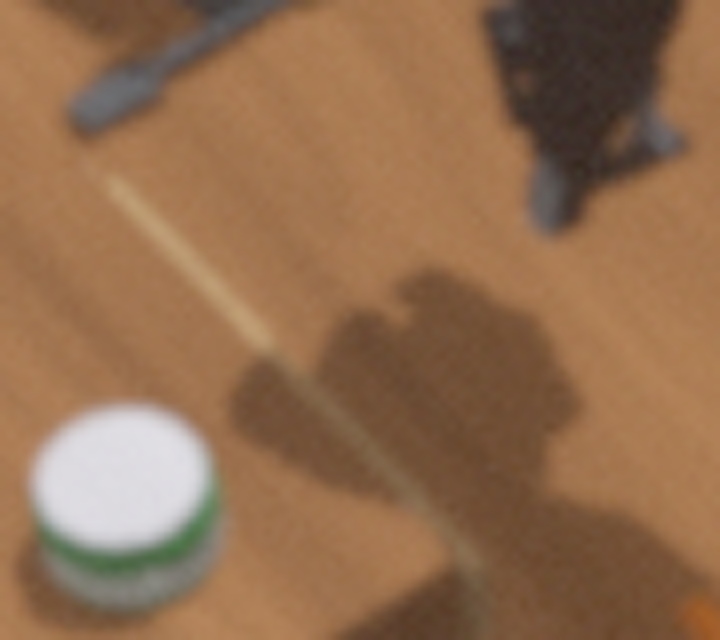

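View pics/t24.png

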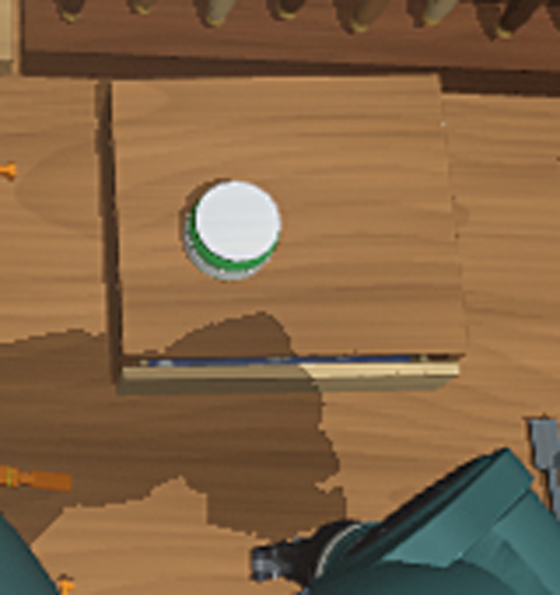

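drive_tool --increments '[{"angular":[0,0,0],"dp":[0.01,0,-0.035],"hand":1},{"angular":[0,0,0],"dp":[0.01,0,-0.035],"hand":1},{"angular":[0,0,0],"dp":[0.01,0,-0.035],"hand":1},{"angular":[0,0,0],"dp":[0.01,0,-0.035],"hand":1},{"angular":[0,0,0],"dp":[0,0,0],"hand":1}]'

```text
t: 35.85
eef_pos: [358.6, -320.9, 180.2]
eef_rot: [0.126, -0.035, 0.991, 0.001]
force: [1.0, -0.9, 0.9]
opening: -0.0
```

drive_tool --increments '[{"angular":[0,0,0],"dp":[0,0,0],"hand":1},{"angular":[0,0,0],"dp":[0,0,0],"hand":1},{"angular":[0,0,0],"dp":[0,0,0],"hand":1},{"angular":[0,0,0],"dp":[0,0,0],"hand":1},{"angular":[0,0,0],"dp":[0,0,0],"hand":1}]'

```text
t: 36.27
eef_pos: [358.8, -318.7, 174.1]
eef_rot: [0.124, -0.035, 0.992, 0.005]
force: [0.2, 0.7, 0.5]
opening: -0.5
```

Run:
```python
from h import *
S=cam('scene'); save(S,'s25',s=1.4)
T=cam('top'); save(T,'t25',s=1.4)
p,r,s=pose();print(s['t'],s['force'])
```

```text
36.3667 [-0.19230128 -0.31120878  0.35403222]
```

View pics/s25.png

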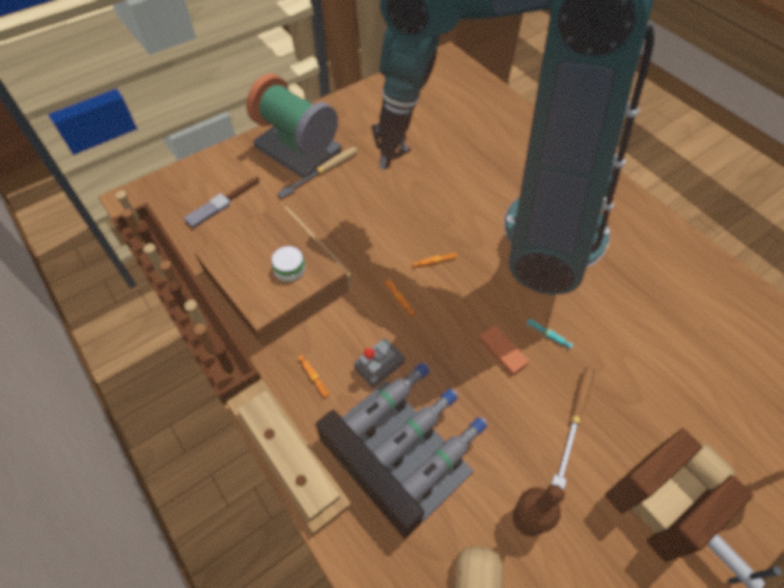

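View pics/t25.png

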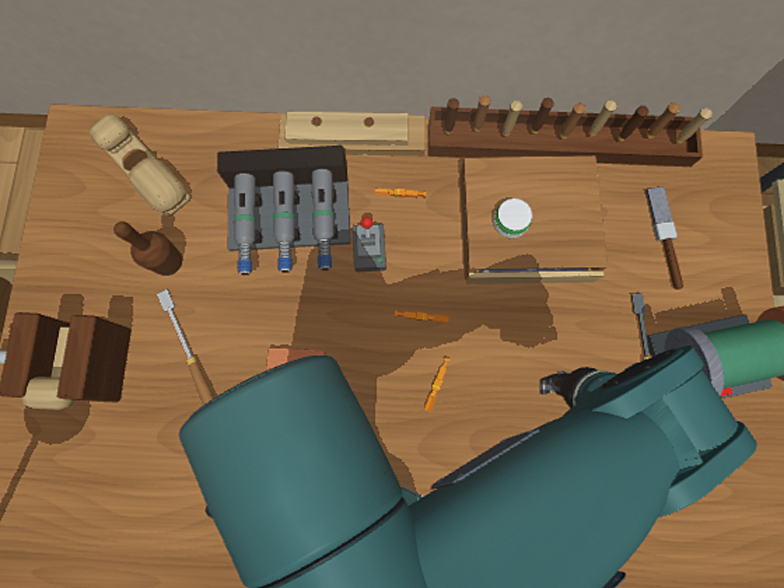

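Run:
```python
from rig import manip
print(manip.job_done())
```

```text
the job is handed in; nothing more can be done
None
```

The job is done and handed in at about 36 s.

- **Lever:** I pushed the dock's supply lever over to its stop first. The knob measured about 47 mm of travel, which matches 1.0 rad.
- **Gouges:** Three short gouges were present: yellow in the right chuck, red in the middle one and white on the bench. I pulled back both occupied collars and drew those two gouges out. All three were laid lengthwise, side by side, on the tray floor. The left chuck was empty and the orange and turquoise look-alikes were left alone.
- **Tray:** The first press failed. The tray sprang back out, and a picture showed the gouges still lying straight. My guess is that the upper fingers met the cabinet front before the latch caught. I pressed again with the tool tilted so only the fingertips touched, and this time it caught. About 1.8 s after I let go, the last pictures still show it shut.

The last pictures also show the lever off, all three chucks empty and nothing else seen to have moved, though the arm partly hid the slip stone and a few other spots in the top view. The gouges inside the shut tray can't be seen, so their final position rests on the picture taken after the first press. The highest force I read was about 61 N, at the tray's stop on the second press. It was 55 N at the lever's stop. Both were through the fingers.

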